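# Re-hang the lift-off gate of the cartridge keeper

### The job

Take the small aluminium gate out of its slanted plywood stand and hang it back on the grey cartridge keeper: hold it upright and standing well open, and lower it by hand so that both knuckles drop over the two pins together and sit fully down, without dropping it. Let go, then swing the gate shut against its stop and leave it there, touching nothing. Do not knock over the cartridges in the keeper or shift the two bottles beside it or the loose cap.

Things in the scene. Friction and masses are not known exactly. Their poses are not given: they have to be found in the camera images.
- keeper: Fixed grey sheet-metal bin, 120 (x) x 160 (y) mm, walls 110 high, open at the top and at its front (-x), standing level. Origin: centre of its underside. Two upright hinge pins, one above the other, stand 16 mm in front of its right (-y) front post, at x = -76, y = -74 mm. The left front post is the stop for the gate.
- stop (a point): Front face of the keeper's left front post (14 wide, 142 high), which the gate's inner face meets near its free end when shut. Axes as the keeper's. On the post's top a nib, z 136 to 142, reaches 19 mm forward of this face, just over the top of the shut gate (130 above the table): the gate can go on or off only when more than about 10 degrees open.
- pin_low (a point): Lower hinge pin: point on its axis at the shoulder on which the knuckle sits, 28 mm above the table. Axes as the keeper's. The pin is 7 mm in diameter and rises 16 mm above the shoulder, the last 5 mm tapered to 2.4 mm. Shoulder disc 16 mm in diameter, 8 thick, on a bracket from the keeper's post.
- pin_high (a point): Upper hinge pin, the same shape, exactly 76 mm above the lower one. To get the lower knuckle in between the two pins, bring the gate in from the keeper's front (-x) raised 18 to 50 mm above its seated height, then lower it straight down; both knuckles meet their pins at the same height.
- gate_mid (a point): Centre (also of mass, within 5 mm) of the loose 0.22 kg gate, a framed panel 138 long, 10 thick, 110 high. Gate axes: x from hinge to free end, y across (to the keeper's outside when shut), z to its top. The hinge axis is at x = -80, the panel spans x -68 to +70. Hung and shut: x along keeper +y, y along keeper -x, z up, centre 75 above the table; it opens anticlockwise from above.
- top_rail (a point): Centre of the gate's top rail, where to grip it across its 10 mm (gate y); 43 mm above gate_mid along gate z. Rail 138 long, 24 high (12 above and below this point). Gate axes. At the start the gate stands right way up in the stand's slot, leaning about 34 degrees, top towards the robot's right; its z axis gives the lean. Below the rail, between the 12 mm end stiles, the sheet is only 4 mm thick.
- knuckle_low (a point): Centre of the lower face of the gate's lower knuckle, on the hinge axis, gate axes. Knuckle: ring 18 mm outer, 10 mm inner diameter, 14 high, open through; its lower face is 8 mm above the gate's lower edge. Seated, it coincides with pin_low within 1.5 mm of play. Only friction holds the hung gate; it stays about where it is left.
- knuckle_high (a point): The same point of the gate's upper knuckle, 76 mm above the lower one. When seated it coincides with pin_high within the play of 1.5 mm.
- stand: Fixed plywood stand, base 120 (x) x 170 (y) x 8 mm. Origin: centre of its underside; its -x side faces roughly to the robot's right (world -y). Its slot leans 0.6 rad (34 degrees) from vertical, top towards -x, and holds the lower 62 mm of the gate on the face below, 30 on the upper face, with 5 mm of play. Draw the gate out along its own z (70 mm to be clear); its upper 48 mm is free on both faces.
- cartridge_0: Cream filter cartridge, 45 mm in diameter, 72 high, loose, standing in the keeper. Origin at the centre of its underside, z up.
- cartridge_1: Cream filter cartridge, 45 mm in diameter, 72 high, loose, standing in the keeper. Origin at the centre of its underside, z up.
- cartridge_2: Cream filter cartridge, 45 mm in diameter, 72 high, loose, standing in the keeper. Origin at the centre of its underside, z up.
- bottle_a: Blue bottle, 63 mm in diameter, 175 high, standing loose right of the keeper. Origin at the centre of its underside. To be left alone.
- bottle_b: The same kind of bottle, standing loose left of the keeper, near the back. To be left alone.
- cap: Blue open cap, 64 mm in diameter, 28 high, loose on the table on the right near the robot. Origin at the centre of its underside. To be left alone.
There are look-alikes about, which are no part of the job. What is shaped like the cartridge_1 but yellow is not meant.

How it is judged:
By the outcome, as a careful person would: the job done as asked, in the order asked, and still so for the second after the job is handed in, with the robot touching nothing.
It also fails if it takes over 56 s, if anything falls off the work surface, if the arm or the gripper's body presses on something with over 40 N, if the wrist force passes 120 N, or if a joint passes its speed limit or range.

### The arm

A 6-joint arm with a two-finger parallel gripper is mounted at the origin on the work surface; the furniture and walls round the work are solid. World frame = base frame: x ahead of the robot, y to its left, z up, the work surface at z = 0. Lengths are in m, angles in rad, forces in N, time in s.
With the tool pointing down it reaches from about 0.35 to 0.85 m from the base axis. Payload 8.1 kg.
Tool frame: the origin (TCP) lies midway between the tips of the shut fingers; the grasp point (between the pads) lies robot.grip_depth behind it (robot.grip_depth is the distance from the TCP to the grasp point, in m); z points along the fingers, y is the line along which they close (so a half turn about z gives the same grasp; the last joint's range is limited). The gripper opens to 93 mm and grips with 3 to 60 N. Pads are 15 mm wide; open, the fingers measure 128 mm over their backs; the gripper's body (75 mm by 188 mm) begins 65 mm behind the grasp point.
Start: joints at [1.212, 0.13, 1.488, -0, 1.523, -0.085], TCP at [0.162, 0.578, 0.219] pointing down, gripper open.
Joint ranges: [-2.96, 2.96], [-0.89, 2.26], [0.02, 2.5], [-1.34, 4.48], [0, 2.73], [-2.66, 2.66]. Speed limits (rad/s): [2.39, 2.39, 2.79, 3.14, 3.14, 3.14].

### API

Orientations are given as a rotation vector (axis times angle).
In Python, from plant import robot gives the robot as it stands.
- The arm moves only by the tool carry_out, never from a script. Its argument "rows" is a list of rows, each a list of 6 numbers: the shift along the tool's x, y, z in m, then the turn, a rotation vector about the tool's x, y, z in degrees. A call has 1 to 12 rows; each row is the pose to reach, as a shift and turn from the pose commanded when the call began, along the tool's axes at that moment; what a row does not reach only later rows make up. A row lasts 1/8 s, in which the tool goes at most 62.5 mm and 10.7 degrees, less where a joint would pass 70% of its speed; a pose out of reach is approached as far as the arm can. A call with a gripper value outside its range is refused whole. "jaw" is the closure in counts, from 0 (fully open) to 255 (shut), set as the call begins (left out, the last holds). The fingers move at their own pace and stop on an object; "force" is the grip in N (left out, the last holds). Time passes only in rows, so rows that repeat a pose let the fingers close. It gives the time, the measured TCP pose, the force, the opening and the grip force at its end, in the units of the state.
- robot.read_state(): the state, without advancing time (a new reading comes with each control period).
- robot.read_camera(name): name is "side" or "top"; returns the picture (420x560x3 uint8, red, green, blue); there is no depth.
- robot.camera_model(name): a dict with "fx", "fy", "cx", "cy" (pixels), "R" (3x3) and "t" (3): a world point X has camera coordinates R X + t. Camera axes: x right, y down, z forward; pixel columns grow to the right and rows downward; lengths in m; the calibration is good to about 2 mm. A picture is of the moment at which its call begins. camera_model takes no time and is no camera call.
- robot.close_job(): hands the job in; it is judged then, once.
Trained networks look in the newest picture that a camera, given by its name, has taken for a name from the list of things; names that differ only in an ending like _2 or _b are one class to them, and where a whole thing is asked for, a point or a joint stands for the part that bears it (a point fixed in the world has none). Each returns a list of dicts, best first, with "conf" (0 to 1); they miss things now and then, are a little off and sometimes report something else, mostly with a low value. They report only what shows in the picture. A call takes as long as a camera call. They do not tell look-alikes from the thing itself.
- robot.outline_of(camera, target): "pixels" (420x560 bool, what is visible of it) and "pixel" ([column, row] in pixels, amid what is visible of it).
The state is a dict: "t": time; "q": joint angles; "dq": joint speeds; "joint_torque": joint torques, N m; "tool_pos": TCP position; "orientation": TCP orientation; "force": force on the tool from outside, world axes, zero at the start; "wrist_torque": the same for the moment, N m; "opening": finger opening in m; "gripper_force": force on a finger pad.
Only numpy, scipy, OpenCV 4.12 (cv2) and the standard library are available. Lean on these libraries where they do the work, as an engineer would, in place of code of your own. Each camera call takes 0.05 s, during which the arm holds its last target. There are 200 camera calls.

## Working session

There is one attempt and no reset: what is moved stays moved. The work goes in short steps, Python scripts to look and compute and a tool call to move; the robot and the scene stay as the last step left them, time stands still between calls to the robot, and variables do not carry over. Pictures are saved under pics/ and viewed, at most 10 in all, crops included, and the job is handed in when it is done.

Besides the shell and the picture viewer there is one more tool, called after "Call:" as name([rows], argument=value, ...), one row to a line, values as JSON. carry_out: Moves the arm, as the interface text tells. Its arguments: {"type":"object","properties":{"rows":{"type":"array"},"jaw":{"type":"number"},"force":{"type":"number"}},"required":["rows"]}

```bash
ls; mkdir -p pics
python3 - <<'E'
from plant import robot
import cv2,numpy as np
for c in ("side","top"):
    im=robot.read_camera(c); cv2.imwrite(f"pics/{c}0.png",cv2.cvtColor(im,cv2.COLOR_RGB2BGR))
    m=robot.camera_model(c); print(c,{k:np.round(v,4).tolist() for k,v in m.items()})
    for n in ("keeper","gate_mid","stand","cartridge_0","bottle_a","cap"):
        for d in robot.outline_of(c,n):
            p=d["pixels"]; ys,xs=np.nonzero(p); print(n,round(d["conf"],2),d["pixel"],xs.min(),xs.max(),ys.min(),ys.max(),p.sum())
s=robot.read_state();print(s, robot.grip_depth)
E
```

```text
pics
side {'fx': 527.2059, 'fy': 527.2059, 'cx': 273.7943, 'cy': 211.1242, 'R': [[-0.9471, -0.3209, 0.0073], [-0.2264, 0.6519, -0.7237], [0.2275, -0.6871, -0.6901]], 't': [0.4573, 0.2061, 1.2344]}
keeper 0.91 [240.6, 188.7] 207 273 151 225 3277
gate_mid 0.68 [275.1, 277.8] 236 310 252 300 2392
stand 0.61 [271.5, 309.6] 230 313 281 334 2391
cartridge_0 0.63 [227.5, 149.6] 221 233 145 153 78
cartridge_0 0.54 [239.1, 171.2] 229 243 165 191 256
cartridge_0 0.49 [229.7, 181.0] 220 237 175 190 213
bottle_a 0.91 [171.1, 197.4] 162 186 187 212 469
bottle_a 0.6 [251.1, 121.7] 241 261 92 146 918
cap 0.88 [363.5, 188.3] 353 375 179 199 350
cap 0.17 [242.2, 194.0] 206 273 151 225 3154
top {'fx': 406.6402, 'fy': 406.6402, 'cx': 282.9259, 'cy': 212.7487, 'R': [[0.0199, -0.9994, -0.0265], [-0.9976, -0.0181, -0.0672], [0.0667, 0.0278, -0.9974]], 't': [-0.054, 0.5011, 1.2289]}
keeper 0.7 [315.4, 172.8] 285 344 143 198 2100
keeper 0.43 [312.9, 161.0] 307 320 153 168 179
gate_mid 0.82 [213.6, 234.4] 206 223 206 261 847
gate_mid 0.3 [311.6, 163.3] 306 320 153 168 196
stand 0.88 [204.1, 233.4] 195 234 20
[... 404 characters left out ...]
't': 0.7, 'q': array([ 1.21159342e+00,  1.30375738e-01,  1.48819458e+00,  3.01598621e-05,
        1.52300649e+00, -8.54012385e-02]), 'dq': array([-4.30395943e-05, -8.27910547e-04, -9.19287026e-04, -7.43856009e-05,
       -1.40475626e-03, -8.63766756e-05]), 'joint_torque': array([-1.99195645e-03, -5.59616125e+01, -4.91917956e+01,  7.65569089e-02,
        2.33405601e-02, -8.34715388e-05]), 'tool_pos': array([0.16220702, 0.57766616, 0.2186527 ]), 'orientation': array([-4.28743190e-01, -3.11217303e+00, -3.47047300e-05]), 'force': array([-0.57707871, -0.65744762, -0.06055933]), 'wrist_torque': array([0.01347968, 0.02986296, 0.02395947]), 'gripper_force': 0.0, 'opening': 0.0931499625232027} 0.0188
```

Run:
```python
import cv2
a=cv2.imread("pics/top0.png")[115:300,180:440]; cv2.imwrite("pics/top0c.png",cv2.resize(a,None,fx=3,fy=3,interpolation=cv2.INTER_CUBIC))
a=cv2.imread("pics/side0.png")[140:340,150:390]; cv2.imwrite("pics/side0c.png",cv2.resize(a,None,fx=3,fy=3,interpolation=cv2.INTER_CUBIC))
```

```text
(no output)
```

View pics/top0c.png

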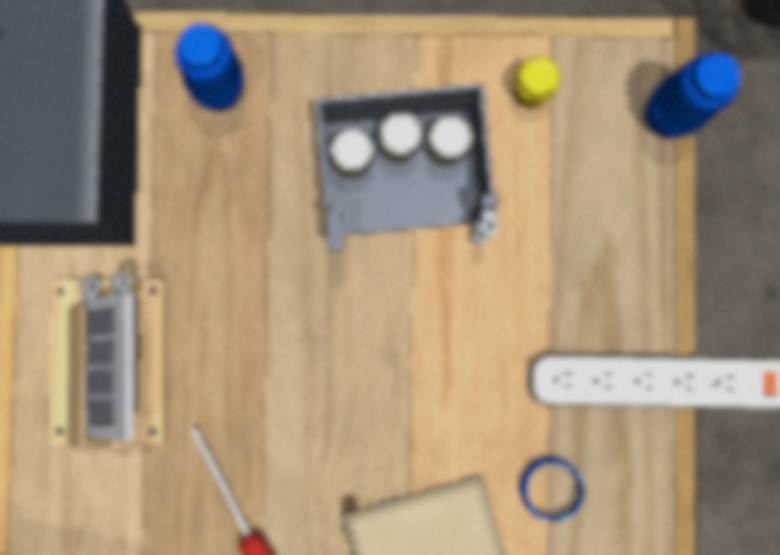

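View pics/side0c.png

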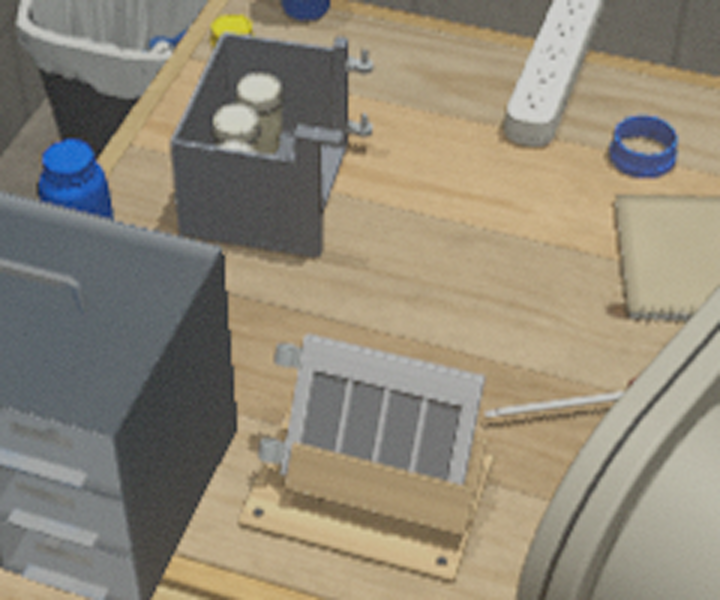

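```bash
cat > h.py <<'E'
import numpy as np, cv2
from scipy.optimize import least_squares
from scipy.spatial.transform import Rotation as Rn
from plant import robot
CM={c:robot.camera_model(c) for c in ("side","top")}
def proj(c,X):
    m=CM[c]; p=np.atleast_2d(X)@np.array(m["R"]).T+np.array(m["t"])
    return np.c_[m["fx"]*p[:,0]/p[:,2]+m["cx"], m["fy"]*p[:,1]/p[:,2]+m["cy"]]
def onplane(c,uv,z):
    m=CM[c]; R=np.array(m["R"]); C=-R.T@m["t"]
    d=R.T@[(uv[0]-m["cx"])/m["fx"],(uv[1]-m["cy"])/m["fy"],1]
    return C+d*(z-C[2])/d[2]
def tri(us,ut):
    return least_squares(lambda X:np.r_[proj("side",X)[0]-us,proj("top",X)[0]-ut],[.5,0,.1]).x
def uc(U,off,s=3): return (np.array(U)+.5)/s-.5+off
def grab(c):
    return cv2.cvtColor(robot.read_camera(c),cv2.COLOR_RGB2BGR)
def keeperT(p): # x,y,yaw
    T=np.eye(4);T[:3,:3]=Rn.from_euler('z',p[2]).as_matrix();T[:2,3]=p[:2];return T
def gateT(p): # x,y,z, yaw, lean : gate x = heading yaw; z leans by rotation about gate x
    T=np.eye(4);T[:3,:3]=Rn.from_euler('ZYX',[p[3],p[5] if len(p)>5 else 0,p[4]]).as_matrix();T[:3,3]=p[:3];return T
def ap(T,X): return np.atleast_2d(X)@T[:3,:3].T+T[:3,3]
def box(x0,x1,y0,y1,z0,z1):
    P=np.array([[x,y,z] for x in(x0,x1) for y in (y0,y1) for z in (z0,z1)])/1e3
    return [(P[i],P[j]) for i in range(8) for j in range(i+1,8) if bin(i^j).count('1')==1]
def ring(x,y,z,r,n=16):
    a=np.linspace(0,2*np.pi,n+1); P=np.c_[x+r*np.cos(a),y+r*np.sin(a),0*a+z]/1e3
    return list(zip(P[:-1],P[1:]))
GATE=box(-68,70,-5,5,-55,55)+box(-68,70,-5,5,31,55)+ring(-80,0,-47,9)+ring(-80,0,-33,9)+ring(-80,0,29,9)+ring(-80,0,43,9)
KEEP=box(-60,60,-80,80,0,110)+box(-60,-46,66,80,0,142)+box(-60,-46,-80,-66,0,110)+sum([ring(-76,-74,z,r) for z,r in((20,8),(28,8),(44,1.2),(96,8),(104,8),(120,1.2))],[])+[(np.array([-.076,-.074,a]),np.array([-.076,-.074,b])) for a,b in((.028,.044),(.104,.120))]
STAND=box(-60,60,-85,85,0,8)
def draw(im,c,T,E,off,s,col):
    for a,b in E:
        q=(proj(c,ap(T,[a,b]))-off+.5)*s-.5
        cv2.line(im,*[tuple(int(v*16) for v in r) for r in np.round(q,3)],col,1,cv2.LINE_AA,4)
def crop(im,off,wh,s):
    return cv2.resize(im[off[1]:off[1]+wh[1],off[0]:off[0]+wh[0]],None,fx=s,fy=s,interpolation=cv2.INTER_CUBIC)
E
python3 - <<'E'
from h import *
t0=[180,115]; s0=[150,140]
K=[("top",(60,80,110),(317,101)),("top",(60,-80,110),(483,86)),("side",(60,80,110),(173,143)),("side",(60,80,0),(180,233)),("side",(60,-80,110),(225,37)),("side",(-60,80,0),(322,255)),("side",(-76,-74,112),(364,60)),("side",(-76,-74,36),(364,124)),]
off={"top":t0,"side":s0}
f=lambda p:np.concatenate([proj(c,ap(keeperT(p),np.array(X)/1e3))[0]-uc(U,off[c]) for c,X,U in K])
r=least_squares(f,[.6,-.1,.08],loss='soft_l1');print("keeper",r.x,np.round(f(r.x).reshape(-1,2),1).tolist())
G=[("top",(-68,-5,55),(113,292)),("top",(70,-5,55),(113,438)),("top",(-68,5,55),(133,292)),("top",(70,5,55),(133,438)),("side",(-68,-5,55),(305,343)),("side",(70,-5,55),(480,382)),("side",(-80,0,36),(287,355)),("side",(-80,0,-40),(270,450))]
g=lambda p:np.concatenate([proj(c,ap(gateT(p),np.array(X)/1e3))[0]-uc(U,off[c]) for c,X,U in G])
h=lambda p:np.r_[g(p),20*(abs(p[4])-.6)]
for l in(.6,-.6):
    q=least_squares(h,[.35,.2,.1,3.14,l],loss='soft_l1');print("gate",q.cost,q.x,np.round(g(q.x).reshape(-1,2),1).tolist(),gateT(q.x)[:3,2])
print("stand corners",[np.round(onplane("top",uc(U,t0),.008),3)[:2].tolist() for U in((50,278),(165,278),(165,443),(50,443))])
print("cab top corner tri",tri(uc((222,250),s0),uc((98,222),t0)), onplane("side",uc((238,435),s0),0))
np.savez("fit0.npz",k=r.x)
for n,u in(("bottle_a",(697,125)),("bottle_b",(217,105)),("cap",(552,515))): print(n,onplane("top",uc(u,t0),0))
E
```

```text
keeper [ 0.62975142 -0.1352119   0.11006961] [[-0.4, -0.0], [0.1, -0.3], [-0.4, 0.5], [0.6, 1.2], [-0.1, -1.3], [-3.6, 0.9], [1.0, -1.4], [0.9, -1.4]]
gate 6.143188348652767 [ 0.42605862  0.1543843   0.07133312  3.15381133 -0.566586  ] [[2.7, -0.1], [1.8, 0.5], [-0.7, 0.0], [-1.5, 0.4], [-0.8, -1.7], [0.8, 0.3], [-0.5, 0.5], [-0.2, 0.3]] [ 0.00655827 -0.53671459  0.84373837]
gate 6.143188348649751 [ 0.42605862  0.1543843   0.07133312  3.15381126 -0.566586  ] [[2.7, -0.1], [1.8, 0.5], [-0.7, 0.0], [-1.5, 0.4], [-0.8, -1.7], [0.8, 0.3], [-0.5, 0.5], [-0.2, 0.3]] [ 0.00655823 -0.53671459  0.84373837]
stand corners [[0.515, 0.225], [0.517, 0.105], [0.348, 0.101], [0.345, 0.219]]
cab top corner tri [0.55040484 0.13742378 0.20120839] [0.54724258 0.14356952 0.        ]
bottle_a [ 0.68590724 -0.4412905   0.        ]
bottle_b [0.699899   0.05711136 0.        ]
cap [ 0.28281153 -0.29467069  0.        ]
```

Run:
```python
from h import *
k=np.load("fit0.npz")["k"]; gp=[0.426,0.1544,0.0713,3.1538,-.5666]
sp=[.431,.1625,0.0+.02]
im={c:cv2.imread(f"pics/{c}0.png") for c in("top","side")}
P=[("top",[278,138],[75,66],5),("top",[190,203],[75,66],5),("side",[200,143],[78,84],5),("side",[225,245],[90,95],4)]
tiles=[]
for c,o,wh,s in P:
    s=4.0; wh=[100,75] if c=="top" else [100,75]
    t=crop(im[c],o if c=="top" else o,wh,s)
    draw(t,c,keeperT(k),KEEP,o,s,(0,0,255)); draw(t,c,gateT(gp),GATE,o,s,(0,255,0)); draw(t,c,keeperT(sp),STAND,o,s,(255,0,255)); tiles.append(t)
cv2.imwrite("pics/ov0.png",np.vstack([np.hstack(tiles[:2]),np.hstack(tiles[2:])]))
```

```text
(no output)
```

View pics/ov0.png

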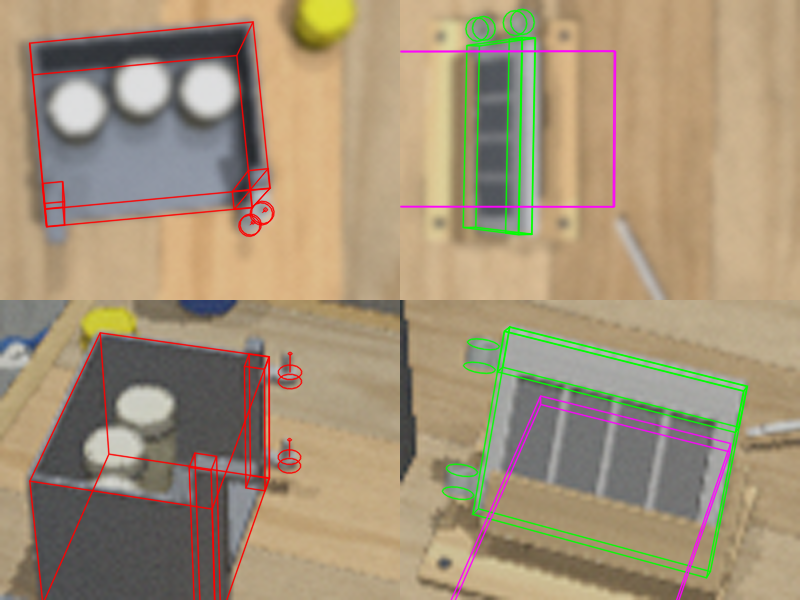

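```bash
cat >> h.py <<'E'
from scipy.ndimage import map_coordinates, gaussian_filter
def icp(mk,p,E,ims,prior=None,w=4,it=12):
    """E: list of (camera, A, B) in mm, model edges; edge search along normals."""
    g={c:gaussian_filter(ims[c].astype(float).mean(2),.7) for c in ims}
    p=np.array(p,float); p0=p.copy()
    for k in range(it):
        ww=max(1.5,w*(1-k/it)); obs=[]
        for c,A,B in E:
            A,B=np.array(A)/1e3,np.array(B)/1e3
            a,b=proj(c,ap(mk(p),[A,B])); n=np.array([-(b-a)[1],(b-a)[0]]);n/=np.linalg.norm(n)
            m=max(4,int(np.linalg.norm(b-a)/2))
            for s in np.linspace(.06,.94,m):
                q=a+s*(b-a); d=np.arange(-ww,ww+.01,.1); L=map_coordinates(g[c],[(q[1]+d*n[1]),(q[0]+d*n[0])],order=1)
                G=abs(np.gradient(gaussian_filter(L,4)));i=G[3:-3].argmax()+3
                if G[i]>.15: obs.append((c,A+s*(B-A),q+d[i]*n,n))
        def f(x): 
            r=[]
            for c in ims:
                o=[o for o in obs if o[0]==c]
                if o: r.append(((proj(c,ap(mk(x),np.array([v[1] for v in o])))-np.array([v[2] for v in o]))*np.array([v[3] for v in o])).sum(1))
            r=np.concatenate(r)
            return np.r_[r,(x-p0)*prior] if prior is not None else r
        s=least_squares(f,p,loss='soft_l1',f_scale=.5); p=s.x
    return p,np.median(abs(s.fun)),len(obs)
KE=[("top",(60,80,110),(60,-80,110)),("top",(60,80,110),(-40,80,110)),("top",(60,-80,110),(-35,-80,110)),("top",(-60,60,0),(-60,-50,0)),
("side",(60,80,110),(-40,80,110)),("side",(60,80,0),(60,80,110)),("side",(60,80,110),(60,-80,110)),("side",(60,80,0),(-60,80,0)),("side",(60,-80,110),(-40,-80,110))]
GE=[("top",(-68,5,55),(70,5,55)),("top",(-68,-5,31),(70,-5,31)),("top",(-68,5,55),(-68,-5,55)),("top",(70,5,55),(70,-5,31)),
("side",(-68,5,55),(70,5,55)),("side",(-56,-5,31),(58,-5,31)),("side",(-68,-5,55),(-68,-5,-10)),("side",(70,5,55),(70,5,10))]
SE=[("top",(-60,-85,8),(-60,85,8)),("top",(60,-85,8),(60,85,8)),("top",(-60,85,8),(60,85,8)),("top",(-60,-85,8),(60,-85,8))]
E
cat > ov.py <<'E'
from h import *
def sheet(name,ims,items,P):
    tiles=[]
    for c,o in P:
        t=crop(ims[c],o,[100,75],4.0)
        for T,E,col in items: draw(t,c,T,E,o,4.0,col)
        tiles.append(t)
    cv2.imwrite(name,np.vstack([np.hstack(tiles[i:i+2]) for i in range(0,len(tiles),2)]))
E
python3 - <<'E'
from ov import *
ims={c:cv2.imread(f"pics/{c}0.png") for c in("top","side")}
k,e,n=icp(keeperT,np.load("fit0.npz")["k"],KE,ims);print("keeper",k,e,n)
s,e,n=icp(keeperT,[.431,.1625,1.59],SE,ims);print("stand",s,e,n)
for c in(("top","side"),):
    g,e,n=icp(gateT,[0.426,0.1544,0.0713,3.14,-.6],GE,ims,prior=np.array([0,0,0,0,60]),w=5);print("gate",g,e,n)
np.savez("fit1.npz",k=k,s=s,g=g)
sheet("pics/ov1.png",ims,[(keeperT(k),KEEP,(0,0,255)),(gateT(g),GATE,(0,255,0)),(keeperT(s),STAND,(255,0,255))],[("top",[270,138]),("top",[180,203]),("side",[200,143]),("side",[225,245])])
T=gateT(g);R=T[:3,:3];rail=T[:3,3]+R@[0,0,.043]
print("mid",T[:3,3],"rail",rail,"gate axes",R.round(3).tolist())
Tt=np.c_[-R[:,0],R[:,1],-R[:,2]]
s=robot.read_state();R0=Rn.from_rotvec(s["orientation"]).as_matrix();print("tool R",R0.round(3).tolist())
for sgn in(1,-1):
    Rt=np.c_[-sgn*R[:,0],sgn*R[:,1],-R[:,2]]
    print(sgn,"turn",Rn.from_matrix(R0.T@Rt).as_rotvec(degrees=True))
    for back in(.12,.0):
        tcp=rail-R[:,2]*(robot.grip_depth)+R[:,2]*back
        print(back,tcp,R0.T@(tcp-s["tool_pos"]))
E
```

```text
keeper [ 0.62826366 -0.13111844  0.09445116] 0.402133296866217 170
stand [0.43018449 0.16501211 1.6167365 ] 0.5042394847674158 87
gate [ 0.42861311  0.1346923   0.06141531  3.1719478  -0.23130228] 0.20099727410243845 129
mid [0.42861311 0.1346923  0.06141531] rail [0.42891229 0.12483929 0.10327017] gate axes [[-1.0, 0.03, 0.007], [-0.03, -0.973, -0.229], [0.0, -0.229, 0.973]]
tool R [[-0.963, 0.27, -0.0], [0.27, 0.963, 0.0], [0.0, 0.0, -1.0]]
1 turn [  2.87471863  18.76861795 161.57834583]
0.12 [0.42961641 0.10165035 0.20177508] [-0.38616096 -0.38597818  0.01685947]
0.0 [0.42878149 0.12914712 0.08497084] [-0.3779255  -0.35973359  0.13366443]
-1 turn [-13.14884204   2.01395869 -17.34914138]
0.12 [0.42961641 0.10165035 0.20177508] [-0.38616096 -0.38597818  0.01685947]
0.0 [0.42878149 0.12914712 0.08497084] [-0.3779255  -0.35973359  0.13366443]
```

View pics/ov1.png

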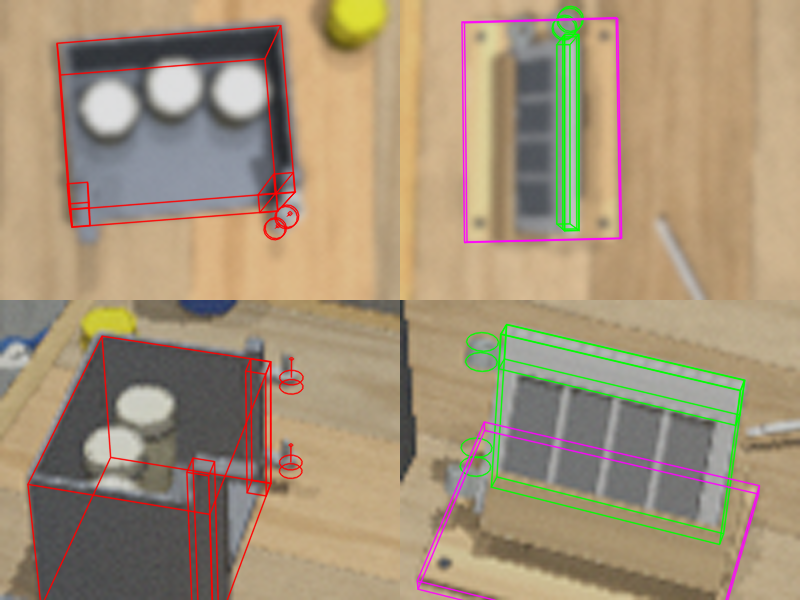

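Run:
```python
from ov import *
ims={c:cv2.imread(f"pics/{c}0.png") for c in("top","side")}
k=np.load("fit1.npz")["k"]; s=np.load("fit1.npz")["s"]
best={}
for l in(.5,.55,.6,.65):
    mk=lambda p,l=l: gateT([*p[:4],-l])
    g,e,n=icp(mk,[0.427,0.157,0.0713,3.17],GE,ims,w=2.5);print(l,g,e,n)
    T=mk(g);print("   knuckles side",proj("side",ap(T,[[-.08,0,.036],[-.08,0,-.04]])).round(1).tolist(),"top",proj("top",ap(T,[[-.08,0,.043],[-.08,0,-.033]])).round(1).tolist()); best[l]=T
    if l==.6: np.savez("fit1.npz",k=k,s=s,g=[*g,-l])
sheet("pics/ov2.png",ims,[(best[.6],GATE,(0,255,0)),(best[.55],GATE,(0,0,255))],[("top",[180,203]),("side",[225,245])])
```

```text
0.5 [0.42655792 0.14878834 0.06963118 3.1659868 ] 0.20254931361632816 133
   knuckles side [[245.0, 257.8], [240.5, 288.4]] top [[220.9, 207.7], [212.8, 209.6]]
0.55 [0.42623944 0.15064314 0.07067954 3.16680472] 0.1939807981081667 133
   knuckles side [[245.0, 257.9], [240.1, 289.1]] top [[220.9, 207.8], [211.6, 209.6]]
0.6 [0.42603727 0.15241617 0.07185801 3.16675488] 0.20022878025944074 133
   knuckles side [[245.1, 257.9], [239.6, 289.7]] top [[220.9, 207.9], [210.4, 209.6]]
0.65 [0.42564128 0.15412869 0.07314868 3.16749562] 0.2958490452358835 134
   knuckles side [[245.1, 258.0], [239.2, 290.2]] top [[220.9, 208.0], [209.2, 209.7]]
```

View pics/ov2.png

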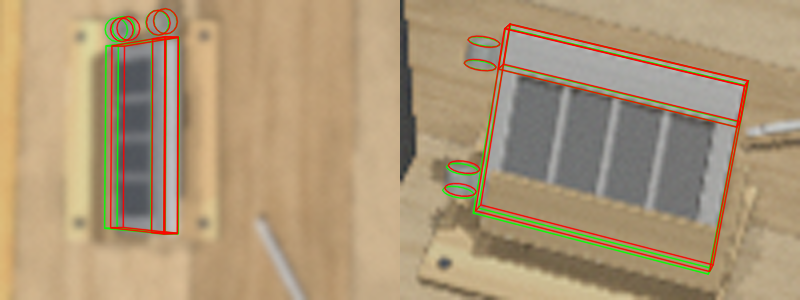

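```bash
cat >> h.py <<'E'
GD=robot.grip_depth
def rel(pos,Rt,base=None):
    """shift (m), turn (deg) from measured (or base) pose to world pose"""
    s=robot.read_state(); R0=Rn.from_rotvec(s["orientation"]).as_matrix() if base is None else base[1]; p0=s["tool_pos"] if base is None else base[0]
    return np.r_[R0.T@(np.array(pos)-p0),Rn.from_matrix(R0.T@Rt).as_rotvec(degrees=True)].round(4)
def toolR(T): R=T[:3,:3]; return np.c_[R[:,0],-R[:,1],-R[:,2]]
E
python3 - <<'E'
from h import *
g=np.load("fit1.npz")["g"];T=gateT(g);R=T[:3,:3];rail=ap(T,[0,0,.043])[0]
print(rail,R.round(3).tolist())
np.set_printoptions(suppress=True)
for b in(.15,.09,0): 
    t=rail+R[:,2]*(b-GD); print(b,t,rel(t,toolR(T)))
E
```

```text
[0.42664814 0.12814423 0.10734744] [[-1.0, 0.021, 0.014], [-0.025, -0.825, -0.564], [0.0, -0.565, 0.825]]
0.15 [0.42851199 0.05408659 0.21563147] [ -0.398   -0.4321   0.003  -34.1166   5.1369 -16.6114]
0.09 [0.42765962 0.08795441 0.16611133] [ -0.388   -0.3997   0.0525 -34.1166   5.1369 -16.6114]
0 [0.42638106 0.13875615 0.09183113] [ -0.373   -0.3511   0.1268 -34.1166   5.1369 -16.6114]
```

Call:
carry_out([
  [0, 0, -0.06, 0, 0, 0],
  [-0.2, -0.216, -0.09, -17, 2.5, -8.3],
  [-0.2, -0.216, -0.09, -17, 2.5, -8.3],
  [-0.2, -0.216, -0.09, -17, 2.5, -8.3],
  [-0.2, -0.216, -0.09, -17, 2.5, -8.3],
  [-0.2, -0.216, -0.09, -17, 2.5, -8.3],
  [-0.398, -0.432, -0.06, -34.1, 5.1, -16.6],
  [-0.398, -0.432, -0.06, -34.1, 5.1, -16.6],
  [-0.398, -0.432, -0.06, -34.1, 5.1, -16.6],
  [-0.398, -0.432, -0.06, -34.1, 5.1, -16.6],
  [-0.398, -0.432, -0.06, -34.1, 5.1, -16.6],
  [-0.398, -0.432, -0.003, -34.1, 5.1, -16.6],
], jaw=60)

```text
t: 2.2
tool_pos: [0.4258, 0.062, 0.2382]
orientation: [-0.037, 3.002, 0.923]
force: [1.1, -0.0, 0.3]
opening: 0.0713
gripper_force: 0.0
```

```bash
cat > g.py <<'E'
from h import *
np.set_printoptions(suppress=True)
g=np.load("fit1.npz")["g"];T=gateT(g);R=T[:3,:3];rail=ap(T,[0,0,.043])[0]
for b in(.15,.09,0):
    t=rail+R[:,2]*(b-GD); print(b,t,rel(t,toolR(T)))
s=robot.read_state();print(s["t"],s["q"],s["opening"],s["force"])
E
python3 g.py
```

```text
0.15 [0.42851199 0.05408659 0.21563147] [-0.0024 -0.0192  0.0142 -0.1937  0.443   0.0953]
0.09 [0.42765962 0.08795441 0.16611133] [-0.0019 -0.019   0.0742 -0.1937  0.443   0.0953]
0 [0.42638106 0.13875615 0.09183113] [-0.0012 -0.0187  0.1642 -0.1937  0.443   0.0953]
2.2 [-0.45022483 -0.25105139  1.93782224  0.53409433  1.72426265 -2.03510464] 0.07126218653127882 [ 1.12816241 -0.03780776  0.33021615]
```

Call:
carry_out([
  [-0.002, -0.012, 0.02, -0.2, 0.4, 0.1],
  [-0.002, -0.019, 0.07, -0.2, 0.4, 0.1],
  [-0.002, -0.019, 0.07, -0.2, 0.4, 0.1],
  [-0.002, -0.019, 0.07, -0.2, 0.4, 0.1],
])

```text
t: 2.7
tool_pos: [0.4247, 0.0892, 0.1689]
orientation: [0.039, -2.987, -0.928]
force: [0.6, 0.4, 0.1]
opening: 0.0716
gripper_force: 0.0
```

```bash
python3 g.py
```

```text
0.15 [0.42851199 0.05408659 0.21563147] [-0.0026 -0.0025 -0.0585  0.1553 -0.3202 -0.0348]
0.09 [0.42765962 0.08795441 0.16611133] [-0.003  -0.0027  0.0015  0.1553 -0.3202 -0.0348]
0 [0.42638106 0.13875615 0.09183113] [-0.0035 -0.0029  0.0915  0.1553 -0.3202 -0.0348]
2.7 [-0.39484475 -0.19838574  2.02597898  0.54149674  1.59007454 -2.05830323] 0.07162343127323535 [0.56931227 0.40653082 0.06851533]
```

Call:
carry_out([
  [-0.003, -0.003, 0.03, 0, 0, 0],
  [-0.003, -0.003, 0.065, 0, 0, 0],
  [-0.003, -0.003, 0.091, 0, 0, 0],
  [-0.003, -0.003, 0.091, 0, 0, 0],
  [-0.003, -0.003, 0.091, 0, 0, 0],
])

```text
t: 3.32
tool_pos: [0.4269, 0.1379, 0.0929]
orientation: [0.039, -2.989, -0.928]
force: [0.9, -0.8, -0.5]
opening: 0.0712
gripper_force: 0.0
```

```bash
python3 g.py
python3 - <<'E'
from ov import *
ims={c:grab(c) for c in("top","side")}
g=np.load("fit1.npz")["g"]
sheet("pics/ov3.png",ims,[(gateT(g),GATE,(0,255,0))],[("top",[180,203]),("side",[225,245])])
E
```

```text
0.15 [0.42851199 0.05408659 0.21563147] [ 0.0011  0.0005 -0.1486  0.129  -0.2143 -0.    ]
0.09 [0.42765962 0.08795441 0.16611133] [ 0.0009  0.0003 -0.0886  0.129  -0.2143 -0.    ]
0 [0.42638106 0.13875615 0.09183113] [ 0.0005  0.0001  0.0014  0.129  -0.2143 -0.    ]
3.325 [-0.28971752 -0.11834933  2.10653205  0.57694163  1.39954499 -2.05987804] 0.07121175983303567 [ 0.91774369 -0.84679262 -0.45940469]
```

View pics/ov3.png

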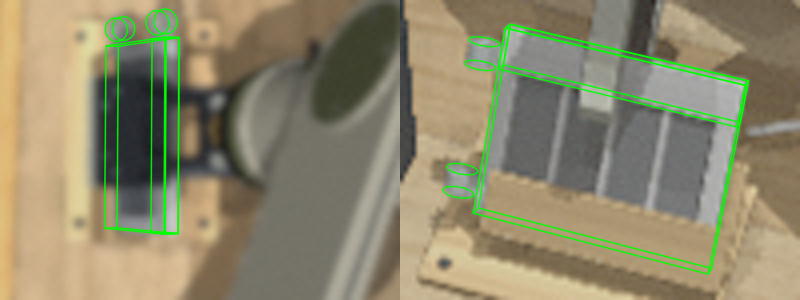

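The fingers straddle the rail at gate centre (side tile ~(600,100)). Closing.

Call:
carry_out([
  [0, 0, 0.001, 0, 0, 0],
  [0, 0, 0.001, 0, 0, 0],
  [0, 0, 0.001, 0, 0, 0],
  [0, 0, 0.001, 0, 0, 0],
  [0, 0, 0.001, 0, 0, 0],
  [0, 0, 0.001, 0, 0, 0],
], jaw=255, force=45)

```text
t: 4.18
tool_pos: [0.4253, 0.1393, 0.0901]
orientation: [0.038, -2.986, -0.929]
force: [0.3, 0.3, -0.1]
opening: 0.0156
gripper_force: 0.0
```

Call:
carry_out([
  [0, 0, 0, 0, 0, 0],
  [0, 0, 0, 0, 0, 0],
  [0, 0, 0, 0, 0, 0],
])

```text
t: 4.55
tool_pos: [0.4253, 0.1395, 0.0902]
orientation: [0.038, -2.986, -0.93]
force: [-0.1, 4.3, 2.4]
opening: 0.0096
gripper_force: 45.0
```

Call:
carry_out([
  [0, 0, -0.015, 0, 0, 0],
  [0, 0, -0.03, 0, 0, 0],
  [0, 0, -0.05, 0, 0, 0],
  [0, 0, -0.075, 0, 0, 0],
  [0, 0, -0.1, 0, 0, 0],
  [0, 0, -0.12, 0, 0, 0],
  [0, 0, -0.12, 0, 0, 0],
])

```text
t: 5.42
tool_pos: [0.429, 0.0696, 0.19]
orientation: [0.037, -2.99, -0.926]
force: [-0.5, -0.2, -2.4]
opening: 0.0097
gripper_force: 45.0
```

Run:
```python
from h import *
np.set_printoptions(suppress=True,precision=4)
k=np.load("fit1.npz")["k"];K=keeperT(k);s=robot.read_state();print(s["force"],s["opening"],s["tool_pos"])
pin=ap(K,[-.076,-.074,.104])[0];print("pin_high",pin, "kyaw deg",np.degrees(k[2]))
# upright target: gate yaw 180deg
for op in (80,75):
    yaw=k[2]+np.pi/2+np.radians(op); Tg=gateT([0,0,0,yaw,0]); R=Tg[:3,:3]
    for ofs,dz in(((-.08,0),.05),((0,0),.035),((0,0),0)):
        kn=pin+[ofs[0],ofs[1],dz]; mid=kn-R@[-.08,0,.029]; tcp=mid+[0,0,.043-GD]
        print(op,ofs,dz,"mid",mid,"tcp",tcp,rel(tcp,toolR(Tg)))
```

```text
[-0.5478 -0.2048 -2.4367] 0.009725597006981883 [0.429  0.0696 0.19  ]
pin_high [ 0.5596 -0.212   0.104 ] kyaw deg 5.411653024992652
80 (-0.08, 0) 0.05 mid [ 0.3998 -0.2056  0.125 ] tcp [ 0.3998 -0.2056  0.1492] [ 0.036  -0.2495 -0.1213 34.369  -2.0116  5.8091]
80 (0, 0) 0.035 mid [ 0.4798 -0.2056  0.11  ] tcp [ 0.4798 -0.2056  0.1342] [-0.044  -0.2595 -0.1103 34.369  -2.0116  5.8091]
80 (0, 0) 0 mid [ 0.4798 -0.2056  0.075 ] tcp [ 0.4798 -0.2056  0.0992] [-0.0441 -0.2793 -0.0814 34.369  -2.0116  5.8091]
75 (-0.08, 0) 0.05 mid [ 0.4007 -0.1986  0.125 ] tcp [ 0.4007 -0.1986  0.1492] [ 0.035  -0.2438 -0.1174 34.2845 -3.5125 10.6575]
75 (0, 0) 0.035 mid [ 0.4807 -0.1986  0.11  ] tcp [ 0.4807 -0.1986  0.1342] [-0.045  -0.2538 -0.1064 34.2845 -3.5125 10.6575]
75 (0, 0) 0 mid [ 0.4807 -0.1986  0.075 ] tcp [ 0.4807 -0.1986  0.0992] [-0.0452 -0.2736 -0.0775 34.2845 -3.5125 10.6575]
```

Call:
carry_out([
  [0, -0.02, -0.05, 4, 0, 1],
  [0.01, -0.06, -0.1, 10, -0.5, 2],
  [0.02, -0.1, -0.121, 18, -1, 3],
  [0.03, -0.15, -0.121, 26, -1.5, 4.5],
  [0.036, -0.2, -0.121, 34.4, -2, 5.8],
  [0.036, -0.2495, -0.121, 34.4, -2, 5.8],
  [0.036, -0.2495, -0.121, 34.4, -2, 5.8],
  [0.036, -0.2495, -0.121, 34.4, -2, 5.8],
  [0.036, -0.2495, -0.121, 34.4, -2, 5.8],
])

```text
t: 6.55
tool_pos: [0.3995, -0.2034, 0.1478]
orientation: [-0.122, -3.137, -0.002]
force: [0.4, 0.2, -1.9]
opening: 0.01
gripper_force: 45.0
```

```bash
cat > fitg.py <<'E'
from ov import *
np.set_printoptions(suppress=True,precision=4)
# fit gate held upright: edges visible
UE=[("side",(-68,-5,55),(70,-5,55)),("side",(-68,5,55),(70,5,55)),("side",(-68,-5,55),(-68,-5,-50)),("side",(70,-5,55),(70,-5,-50)),("side",(-68,-5,-55),(70,-5,-55)),("side",(-56,-5,31),(58,-5,31)),
("top",(-68,5,55),(-35,5,55)),("top",(-68,-5,55),(-35,-5,55)),("top",(35,5,55),(70,5,55)),("top",(35,-5,55),(70,-5,55)),("top",(70,5,55),(70,-5,55))]
def held():
    s=robot.read_state(); Rt=Rn.from_rotvec(s["orientation"]).as_matrix(); Rg=np.c_[Rt[:,0],-Rt[:,1],-Rt[:,2]]
    mid=s["tool_pos"]-Rt[:,2]*GD-Rg@[0,0,.043]
    y,p,r=Rn.from_matrix(Rg).as_euler('ZYX'); return np.r_[mid,y,r,p]
E
python3 - <<'E'
from fitg import *
k=np.load("fit1.npz")["k"]
ims={c:grab(c) for c in("top","side")}
for c in ims: cv2.imwrite(f"pics/{c}_held.png",ims[c])
h=held();print("held",h)
g,e,n=icp(gateT,h,UE,ims,w=4);print("icp",g,e,n)
sheet("pics/ov4.png",ims,[(gateT(h),GATE,(0,255,0)),(keeperT(k),KEEP,(0,0,255))],[("top",[300,180]),("top",[270,138]),("side",[260,150]),("side",[200,143])])
s=robot.read_state();print(s["q"],s["force"],s["wrist_torque"],s["t"])
E
```

```text
held [ 0.3995 -0.2035  0.1238  3.0642 -0.0012 -0.002 ]
icp [ 0.3971 -0.1878  0.1409  3.0682 -0.0557  0.0121] 0.5952550787810218 148
[-0.5856 -0.2455  1.9795  0.0001  1.4099 -2.079 ] [-0.384  -0.1364 -2.3807] [ 0.0199 -0.0313  0.0335] 6.65
```

View pics/ov4.png

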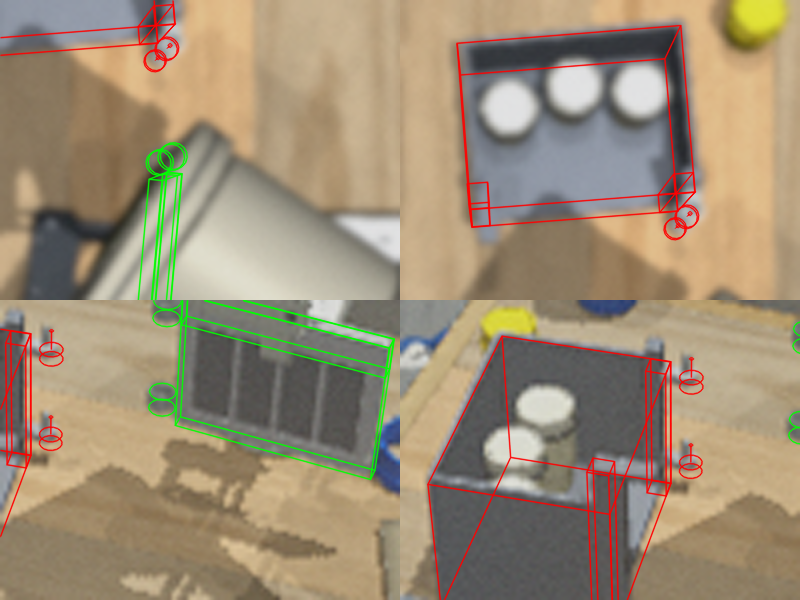

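Run:
```python
from fitg import *
k=np.load("fit1.npz")["k"]
i0={c:cv2.imread(f"pics/{c}0.png") for c in("top","side")}
ih={"side":cv2.imread("pics/side_held.png")}
h=held()
S=[u for u in UE if u[0]=="side"]
mk=lambda p:gateT([p[0],h[1],p[1],h[3],h[4],p[2]])
g,e,n=icp(mk,[h[0],h[2]+.002,h[5]],S,ih,w=2.5);print("x,z,pitch",g,"vs",h[[0,2,5]],e,n)
np.savez("grip.npz",d=g-h[[0,2,5]])
# keeper refits per camera
for cs in(("top",),("side",),("top","side")):
    kk,e,n=icp(keeperT,k,[x for x in KE if x[0] in cs],{c:i0[c] for c in cs},w=2);print(cs,kk,e,n,"pin",ap(keeperT(kk),[-.076,-.074,.104])[0][:2])
tiles=[]
for c,o,T,E in(("top",[327,178],keeperT(k),KEEP),("side",[255,152],keeperT(k),KEEP),("side",[292,212],mk(g),GATE)):
    im=(i0 if E is KEEP else ih)[c]
    for ov in(0,1):
        t=crop(im,o,[33,25],8.0)
        if E is KEEP: t=crop(im,o,[26,36],8.0)
        else: t=crop(im,o,[33,36],8.0)
        if ov: draw(t,c,T,E,o,8.0,(0,0,255))
        tiles.append(t)
row1=np.hstack(tiles[:4])
row2=np.hstack(tiles[4:]); 
# second row: full gate in side view
o=[285,180]; t=crop(ih["side"],o,[80,75],4.0); draw(t,"side",mk(g),GATE,o,4.0,(0,255,0))
o2=[200,143]; 
r2=np.zeros((300,row1.shape[1],3),np.uint8); r2[:,:320]=t
t2=tiles[5]; r2[:288,330:330+264]=t2
a=np.vstack([row1,r2])[:, :800]; print(a.shape); cv2.imwrite("pics/pins.png",a)
```

```text
x,z,pitch [0.3999 0.1252 0.0039] vs [ 0.3995  0.1238 -0.002 ] 0.3017631731067547 116
('top',) [ 0.6272 -0.1289  0.105 ] 0.3982236422450326 78 pin [ 0.5594 -0.2104]
('side',) [ 0.6297 -0.1338  0.0904] 0.2500936918158047 92 pin [ 0.5607 -0.2144]
('top', 'side') [ 0.6283 -0.1311  0.0944] 0.4006414740275299 170 pin [ 0.5596 -0.2119]
(588, 800, 3)
```

View pics/pins.png

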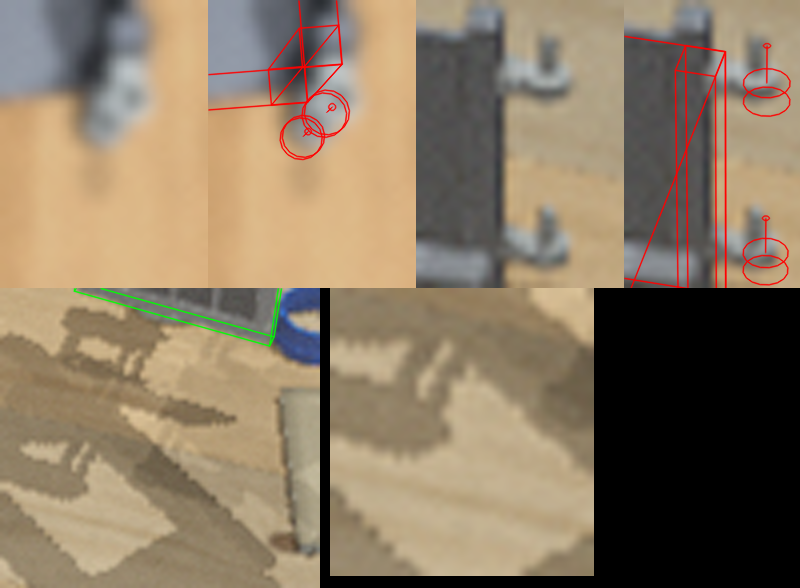

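Call:
carry_out([
  [-0.01, 0, 0.016, 0, 0, 0],
  [-0.035, 0, 0.016, 0, 0, 0],
  [-0.06, 0, 0.016, 0, 0, 0],
  [-0.08, 0, 0.016, 0, 0, 0],
  [-0.086, 0.0005, 0.016, 0, 0, 0],
  [-0.086, 0.0005, 0.016, 0, 0, 0],
  [-0.086, 0.0005, 0.016, 0, 0, 0],
])

```text
t: 7.52
tool_pos: [0.4842, -0.2098, 0.131]
orientation: [-0.122, -3.136, -0.003]
force: [-0.8, 0.3, -3.4]
opening: 0.0092
gripper_force: 45.0
```

Run:
```python
from fitg import *
ims={c:grab(c) for c in("top","side")}
for c in ims: cv2.imwrite(f"pics/{c}_over.png",ims[c])
h=held();print("held",h, robot.read_state()["force"],robot.read_state()["t"])
mk=lambda p:gateT([p[0],h[1],p[1],h[3],h[4],p[2]])
S=[u for u in UE if u[0]=="side"]
g,e,n=icp(mk,[h[0],h[2]+.0014,h[5]+.005],S,ims,w=2);print("x,z,pitch",g,"vs",h[[0,2,5]],e,n)
T=mk(g)
kn=ap(T,[[-.08,0,-.047],[-.08,0,.029]]);print("knuckles",kn)
pin=np.array([.5656,-.2156]); PIN=[]
for z in(28,104): PIN+=ring(0,0,z,8)+ring(0,0,z-8,8)+ring(0,0,z+16,1.2)+[(np.array([0,0,z/1e3]),np.array([0,0,z/1e3+.016]))]
TP=np.eye(4);TP[:2,3]=pin
i0={c:cv2.imread(f"pics/{c}0.png") for c in("top","side")}
o=[252,140];t=[]
for im,its in((ims["side"],[]),(ims["side"],[(T,GATE,(0,255,0)),(TP,PIN,(0,0,255))]),(i0["side"],[(TP,PIN,(0,0,255))])):
    a=crop(im,o,[33,50],8.0)
    for TT,E,col in its: draw(a,"side",TT,E,o,8.0,col)
    t.append(a)
a=np.hstack(t)
o=[327,168];b=[]
for im,its in((i0["top"],[(TP,PIN,(0,0,255))]),(ims["top"],[]),(ims["top"],[(T,GATE,(0,255,0))])):
    q=crop(im,o,[33,24],8.0)
    for TT,E,col in its: draw(q,"top",TT,E,o,8.0,col)
    b.append(q)
a=np.vstack([a,np.hstack(b)]);print(a.shape);cv2.imwrite("pics/over.png",a)
```

```text
held [ 0.4842 -0.2099  0.1069  3.0632 -0.0016 -0.0031] [-0.3791  0.3611 -2.0907] 7.625
x,z,pitch [0.4837 0.1094 0.0217] vs [ 0.4842  0.1069 -0.0031] 0.352605479499574 108
knuckles [[ 0.5645 -0.2162  0.0642]
 [ 0.5629 -0.2162  0.1401]]
(592, 792, 3)
```

View pics/over.png

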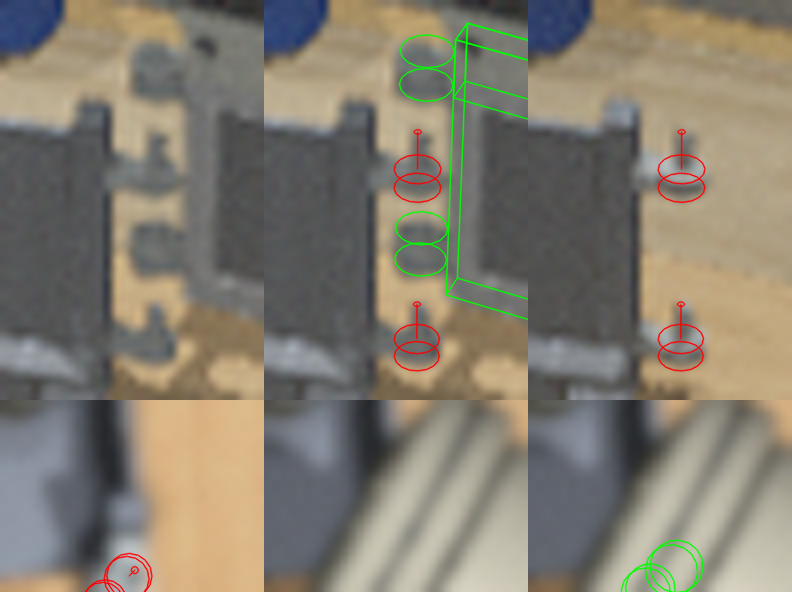

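Side crop: knuckles at tile px (158,70)/(158,247), pins at (156,~150)/(156,~325), so they are aligned within about 1 mm. I'll lower it, watching the forces.

Call:
carry_out([
  [-0.0005, 0.0008, 0.005, 0, 0, 0],
  [-0.0005, 0.0008, 0.01, 0, 0, 0],
  [-0.0005, 0.0008, 0.015, 0, 0, 0],
  [-0.0005, 0.0008, 0.018, 0, 0, 0],
  [-0.0005, 0.0008, 0.02, 0, 0, 0],
  [-0.0005, 0.0008, 0.021, 0, 0, 0],
  [-0.0005, 0.0008, 0.021, 0, 0, 0],
])

```text
t: 8.5
tool_pos: [0.4853, -0.2092, 0.11]
orientation: [-0.123, -3.136, -0.003]
force: [-0.4, 0.3, -2.0]
opening: 0.0097
gripper_force: 45.0
```

Call:
carry_out([
  [0, 0, 0.001, 0, 0, 0],
  [0, 0, 0.002, 0, 0, 0],
  [0, 0, 0.003, 0, 0, 0],
  [0, 0, 0.004, 0, 0, 0],
  [0, 0, 0.004, 0, 0, 0],
])

```text
t: 9.12
tool_pos: [0.4852, -0.2091, 0.1059]
orientation: [-0.123, -3.136, -0.003]
force: [-0.4, -0.9, -3.0]
opening: 0.0099
gripper_force: 45.0
```

Call:
carry_out([
  [0, 0, 0.001, 0, 0, 0],
  [0, 0, 0.002, 0, 0, 0],
  [0, 0, 0.003, 0, 0, 0],
  [0, 0, 0.004, 0, 0, 0],
  [0, 0, 0.004, 0, 0, 0],
])

```text
t: 9.75
tool_pos: [0.4852, -0.2091, 0.1019]
orientation: [-0.123, -3.136, -0.003]
force: [-0.1, -1.9, -2.4]
opening: 0.0096
gripper_force: 45.0
```

Call:
carry_out([
  [0, -0.0005, 0.001, 0, 0, 0],
  [0, -0.0007, 0.002, 0, 0, 0],
  [0, -0.0007, 0.003, 0, 0, 0],
  [0, -0.0007, 0.003, 0, 0, 0],
])

```text
t: 10.25
tool_pos: [0.4852, -0.2097, 0.0988]
orientation: [-0.123, -3.136, -0.003]
force: [0.5, -1.2, -3.1]
opening: 0.0097
gripper_force: 45.0
```

Call:
carry_out([
  [0, -0.0003, 0.0005, 0, 0, 0],
  [0, -0.0003, 0.001, 0, 0, 0],
  [0, -0.0003, 0.0015, 0, 0, 0],
  [0, -0.0003, 0.0015, 0, 0, 0],
])

```text
t: 10.75
tool_pos: [0.4852, -0.2101, 0.0977]
orientation: [-0.123, -3.136, -0.003]
force: [-0.9, -0.9, -0.9]
opening: 0.0099
gripper_force: 45.0
```

Call:
carry_out([
  [0, 0, 0.0003, 0, 0, 0],
  [0, 0, 0.0006, 0, 0, 0],
  [0, 0, 0.0006, 0, 0, 0],
  [0, 0, 0.0006, 0, 0, 0],
])

```text
t: 11.25
tool_pos: [0.4852, -0.2103, 0.0975]
orientation: [-0.123, -3.136, -0.002]
force: [-4.8, 0.3, 5.5]
opening: 0.0094
gripper_force: 45.0
```

Call:
carry_out([
  [0, 0, 0, 0, 0, 0],
  [0, 0, 0, 0, 0, 0],
  [0, 0, 0, 0, 0, 0],
  [0, 0, 0, 0, 0, 0],
], jaw=150)

```text
t: 11.75
tool_pos: [0.4852, -0.2101, 0.0968]
orientation: [-0.123, -3.136, -0.003]
force: [-0.5, -0.3, -0.1]
opening: 0.0379
gripper_force: 0.0
```

Call:
carry_out([
  [0, 0, -0.01, 0, 0, 0],
  [0, 0, -0.025, 0, 0, 0],
  [0, 0, -0.05, 0, 0, 0],
  [0, 0, -0.08, 0, 0, 0],
  [0, 0, -0.1, 0, 0, 0],
  [0, 0, -0.1, 0, 0, 0],
])

```text
t: 12.5
tool_pos: [0.4867, -0.211, 0.1995]
orientation: [0.123, 3.138, -0.0]
force: [0.3, -0.5, 0.3]
opening: 0.0379
gripper_force: 0.0
```

Run:
```python
from fitg import *
ims={c:grab(c) for c in("top","side")}
s=robot.read_state();print(s["t"],s["opening"],s["force"],s["tool_pos"])
# hinge pinned: fit yaw + z + small xy
S=[u for u in UE if u[0]=="side"]
mk=lambda p:gateT([*p[:4],0,0])
g,e,n=icp(mk,[.4852,-.2093,.0755,3.063],S,ims,w=3);print("gate",g,e,n,"hinge",ap(mk(g),[-.08,0,-.047])[0])
for c in ims:
    cv2.imwrite(f"pics/{c}_hung.png",ims[c])
    for nme in ("knuckle_low","knuckle_high"):
        for d in robot.outline_of(c,nme)[:1]: print(c,nme,d["conf"],d["pixel"])
```

```text
12.6 0.038192153482462646 [-0.4361 -0.8591 -0.4017] [ 0.4853 -0.2102  0.1964]
gate [ 0.469  -0.1533  0.1181  3.0065] 0.3936905376699773 127 hinge [ 0.5483 -0.1641  0.0711]
top knuckle_low 0.6 [337.2, 232.1]
top knuckle_high 0.54 [336.1, 236.0]
side knuckle_low 0.71 [296.6, 180.1]
side knuckle_high 0.89 [297.0, 178.1]
```

Run:
```python
from fitg import *
ims={"side":cv2.imread("pics/side_hung.png")}
S=[u for u in UE if u[0]=="side"]
for nm,mk,p in(("z=75",lambda p:gateT([p[0],p[1],.075,p[2],0,0]),[.4852,-.2093,3.063]),("y fixed",lambda p:gateT([p[0],-.2098,p[1],3.063,0,p[2]]),[.4852,.075,0])):
    g,e,n=icp(mk,p,S,ims,w=2);print(nm,g,e,n,"hinge",ap(mk(g),[-.08,0,-.047])[0])
T=gateT([.4852,-.2098,.075,3.063,0,0]);o=[262,145]
t=crop(ims["side"],o,[90,75],8.0);t=t[:600,:720];draw(t,"side",T,GATE,o,8.0,(0,255,0));cv2.imwrite("pics/hung.png",t)
```

```text
z=75 [ 0.4827 -0.2062  3.0588] 0.40246978239510256 120 hinge [ 0.5624 -0.2129  0.028 ]
y fixed [0.4837 0.0723 0.0224] 0.3024985432933961 120 hinge [ 0.5645 -0.2162  0.0271]
```

View pics/hung.png

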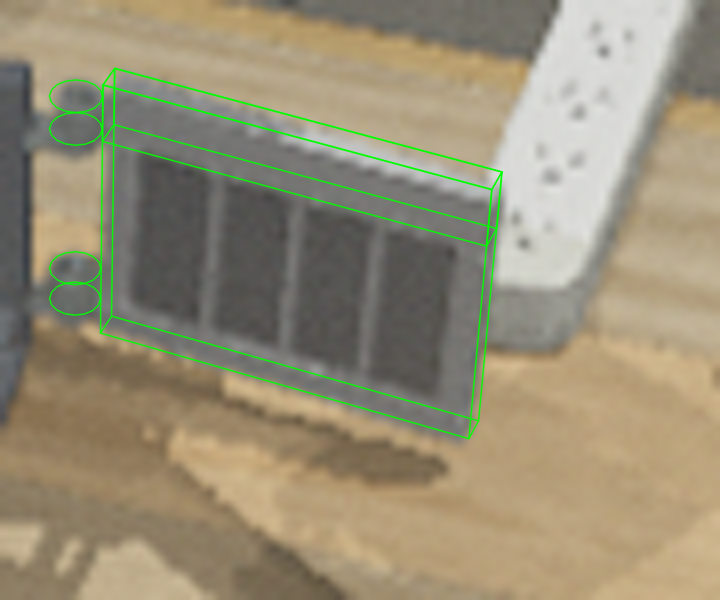

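```bash
cat > arc.py <<'E'
from h import *
np.set_printoptions(suppress=True,precision=4)
s=robot.read_state();R0=Rn.from_rotvec(s["orientation"]).as_matrix();H=np.array([.565,-.216])
print(s["t"],s["tool_pos"],s["q"],s["force"],s["opening"])
def pt(psi,r=.1,extra=0):
    a=np.radians(psi);u=np.array([np.cos(a),np.sin(a)]);n=np.array([-u[1],u[0]])
    m=.0075*abs(n@R0[:2,0])+.0175*abs(n@R0[:2,1])
    return H+r*u+(.005+m+extra)*n
print("pre",rel([*pt(175.5,extra=.025),.105],R0),rel([*pt(175.5,extra=.025),s["tool_pos"][2]],R0))
for psi in list(range(175,94,-8))+[96,95,94]: print(psi,pt(psi),rel([*pt(psi),.105],R0)[:3])
E
python3 arc.py
```

```text
12.8 [ 0.4848 -0.2099  0.1955] [-0.5059 -0.0462  1.7121  0.0002  1.4816 -1.9986] [-0.0927 -0.5285 -0.3753] 0.038031771636217945
pre [ 0.0191 -0.0475  0.0904  0.      0.      0.    ] [ 0.0196 -0.0472 -0.      0.      0.      0.    ]
175 [ 0.4634 -0.2298] [ 0.0193 -0.0217  0.0905]
167 [ 0.4623 -0.2163] [ 0.0214 -0.0084  0.0906]
159 [ 0.4631 -0.2025] [0.0217 0.0055 0.0906]
151 [ 0.4659 -0.1885] [0.02   0.0196 0.0906]
143 [ 0.4708 -0.1748] [0.0162 0.0337 0.0906]
135 [ 0.4779 -0.1617] [0.0101 0.0473 0.0906]
127 [ 0.4871 -0.1495] [0.0019 0.0602 0.0906]
119 [ 0.4982 -0.1387] [-0.0083  0.0719  0.0906]
111 [ 0.5111 -0.1296] [-0.0205  0.082   0.0906]
103 [ 0.5255 -0.1225] [-0.0343  0.0901  0.0905]
95 [ 0.5411 -0.1177] [-0.0494  0.0961  0.0905]
96 [ 0.5391 -0.1182] [-0.0475  0.0955  0.0905]
95 [ 0.5411 -0.1177] [-0.0494  0.0961  0.0905]
94 [ 0.5431 -0.1173] [-0.0514  0.0967  0.0905]
```

Call:
carry_out([
  [0.019, -0.03, 0, 0, 0, 0],
  [0.019, -0.0475, 0, 0, 0, 0],
  [0.019, -0.0475, 0, 0, 0, 0],
  [0.019, -0.0475, 0.02, 0, 0, 0],
  [0.019, -0.0475, 0.05, 0, 0, 0],
  [0.019, -0.0475, 0.08, 0, 0, 0],
  [0.019, -0.0475, 0.0905, 0, 0, 0],
  [0.019, -0.0475, 0.0905, 0, 0, 0],
  [0.019, -0.0475, 0.0905, 0, 0, 0],
], jaw=255, force=10)

```text
t: 13.92
tool_pos: [0.4634, -0.2563, 0.1076]
orientation: [-0.122, -3.138, -0.001]
force: [-0.4, 0.2, 0.1]
opening: 0.0005
gripper_force: 0.0
```

```bash
python3 arc.py
```

```text
13.925 [ 0.4634 -0.2563  0.1076] [-0.602   0.0239  1.8074 -0.0001  1.312  -2.0949] [-0.4432  0.2386  0.0911] 0.000506517215047547
pre [0.0019 0.0006 0.0026 0.     0.     0.    ] [0.0019 0.0006 0.     0.     0.     0.    ]
175 [ 0.4634 -0.2298] [0.002  0.0264 0.0026]
167 [ 0.4623 -0.2163] [0.0042 0.0397 0.0026]
159 [ 0.4631 -0.2025] [0.0045 0.0536 0.0026]
151 [ 0.4659 -0.1885] [0.0028 0.0677 0.0026]
143 [ 0.4708 -0.1748] [-0.0011  0.0818  0.0026]
135 [ 0.4779 -0.1617] [-0.0071  0.0954  0.0026]
127 [ 0.4871 -0.1495] [-0.0153  0.1083  0.0026]
119 [ 0.4982 -0.1387] [-0.0256  0.12    0.0026]
111 [ 0.5112 -0.1296] [-0.0378  0.1301  0.0026]
103 [ 0.5255 -0.1225] [-0.0516  0.1382  0.0026]
95 [ 0.5411 -0.1177] [-0.0667  0.1442  0.0026]
96 [ 0.5391 -0.1182] [-0.0647  0.1436  0.0026]
95 [ 0.5411 -0.1177] [-0.0667  0.1442  0.0026]
94 [ 0.5431 -0.1173] [-0.0686  0.1448  0.0026]
```

Push along the arc slowly (about 8 deg per row or less, to avoid flinging the gate).

Call:
carry_out([
  [0.002, 0.013, 0.0015, 0, 0, 0],
  [0.002, 0.022, 0.0015, 0, 0, 0],
  [0.002, 0.028, 0.0015, 0, 0, 0],
  [0.003, 0.034, 0.0015, 0, 0, 0],
  [0.004, 0.04, 0.0015, 0, 0, 0],
  [0.0045, 0.047, 0.0015, 0, 0, 0],
  [0.0045, 0.0536, 0.0015, 0, 0, 0],
  [0.0035, 0.061, 0.0015, 0, 0, 0],
  [0.0028, 0.0677, 0.0015, 0, 0, 0],
  [0.001, 0.075, 0.0015, 0, 0, 0],
  [-0.001, 0.0818, 0.0015, 0, 0, 0],
  [-0.004, 0.0885, 0.0015, 0, 0, 0],
])

```text
t: 15.42
tool_pos: [0.4736, -0.1676, 0.105]
orientation: [-0.123, -3.136, -0.003]
force: [0.1, 0.0, -0.6]
opening: 0.0003
gripper_force: 0.1
```

```bash
python3 arc.py | tail -11
python3 - <<'E'
from fitg import *
ims={"side":grab("side")};cv2.imwrite("pics/side_push.png",ims["side"])
S=[u for u in UE if u[0]=="side"]
def mk(p):
    a=p[0];return gateT([.565+.08*np.cos(a),-.216+.08*np.sin(a),.075,a,0,0])
for a in(120,130,140,150): 
    g,e,n=icp(mk,[np.radians(a)],S,ims,w=5);print(a,np.degrees(g),e,n)
E
```

```text
151 [ 0.4659 -0.1885] [ 0.0061 -0.0214 -0.    ]
143 [ 0.4708 -0.1748] [ 0.0022 -0.0074 -0.    ]
135 [ 0.4779 -0.1617] [-0.0038  0.0063 -0.    ]
127 [ 0.4871 -0.1495] [-0.012   0.0191 -0.    ]
119 [ 0.4982 -0.1387] [-0.0223  0.0308 -0.    ]
111 [ 0.5111 -0.1296] [-0.0344  0.0409 -0.    ]
103 [ 0.5255 -0.1225] [-0.0482  0.0491 -0.0001]
95 [ 0.5411 -0.1177] [-0.0633  0.055  -0.0001]
96 [ 0.5391 -0.1182] [-0.0614  0.0544 -0.0001]
95 [ 0.5411 -0.1177] [-0.0633  0.055  -0.0001]
94 [ 0.5431 -0.1173] [-0.0653  0.0556 -0.0001]
120 [117.353] 0.7022502141042366 74
130 [132.4245] 0.6961440811277226 93
140 [143.7898] 0.5994498580746281 97
150 [143.7978] 0.5950061338781314 97
```

Call:
carry_out([
  [-0.0038, 0.0063, 0, 0, 0, 0],
  [-0.0075, 0.013, 0, 0, 0, 0],
  [-0.012, 0.0191, 0, 0, 0, 0],
  [-0.017, 0.025, 0, 0, 0, 0],
  [-0.0223, 0.0308, 0, 0, 0, 0],
  [-0.028, 0.036, 0, 0, 0, 0],
  [-0.0344, 0.0409, 0, 0, 0, 0],
  [-0.041, 0.045, 0, 0, 0, 0],
  [-0.0482, 0.0491, 0, 0, 0, 0],
  [-0.053, 0.051, 0, 0, 0, 0],
  [-0.053, 0.051, 0, 0, 0, 0],
])

```text
t: 16.85
tool_pos: [0.5306, -0.1213, 0.1049]
orientation: [-0.122, -3.136, -0.003]
force: [-0.1, -0.1, -0.0]
opening: 0.0007
gripper_force: 0.0
```

```bash
python3 arc.py | tail -5
python3 - <<'E'
from fitg import *
s=robot.read_state();print(s["t"],s["tool_pos"],s["force"])
E
```

```text
103 [ 0.5255 -0.1225] [ 0.0049 -0.0016 -0.0001]
95 [ 0.5411 -0.1177] [-0.0102  0.0044 -0.0001]
96 [ 0.5391 -0.1182] [-0.0082  0.0038 -0.0001]
95 [ 0.5411 -0.1177] [-0.0102  0.0044 -0.0001]
94 [ 0.5431 -0.1173] [-0.0121  0.005  -0.0001]
16.85 [ 0.5306 -0.1213  0.1049] [-0.0847 -0.1059 -0.0343]
```

Call:
carry_out([
  [-0.0015, 0.0005, 0, 0, 0, 0],
  [-0.003, 0.001, 0, 0, 0, 0],
  [-0.0045, 0.0015, 0, 0, 0, 0],
  [-0.006, 0.002, 0, 0, 0, 0],
  [-0.007, 0.0025, 0, 0, 0, 0],
  [-0.008, 0.003, 0, 0, 0, 0],
  [-0.008, 0.003, 0, 0, 0, 0],
])

```text
t: 17.73
tool_pos: [0.5376, -0.1195, 0.1048]
orientation: [-0.123, -3.134, -0.002]
force: [-5.7, -2.3, 3.5]
opening: 0.0006
gripper_force: 2.9
```

Call:
carry_out([
  [-0.0005, 0, 0, 0, 0, 0],
  [-0.0005, 0, 0, 0, 0, 0],
  [-0.0005, 0, 0, 0, 0, 0],
])

```text
t: 18.1
tool_pos: [0.5376, -0.1195, 0.1047]
orientation: [-0.123, -3.133, -0.002]
force: [-7.1, -2.3, 5.3]
opening: 0.0006
gripper_force: 3.8
```

Call:
carry_out([
  [0.002, 0, 0, 0, 0, 0],
  [0.006, 0, 0, 0, 0, 0],
  [0.015, 0, 0, 0, 0, 0],
  [0.035, 0, 0, 0, 0, 0],
  [0.06, 0, 0, 0, 0, 0],
  [0.06, 0, -0.04, 0, 0, 0],
  [0.06, 0, -0.09, 0, 0, 0],
  [0.11, 0, -0.12, 0, 0, 0],
  [0.16, 0, -0.12, 0, 0, 0],
  [0.16, 0, -0.12, 0, 0, 0],
  [0.16, 0, -0.12, 0, 0, 0],
])

```text
t: 19.48
tool_pos: [0.38, -0.1068, 0.2257]
orientation: [-0.123, -3.138, -0.002]
force: [0.1, 0.2, -0.4]
opening: 0.0005
gripper_force: 0.0
```

Run:
```python
from fitg import *
ims={c:grab(c) for c in("top","side")}
for c in ims: cv2.imwrite(f"pics/{c}_shut.png",ims[c])
s=robot.read_state();print(s["t"],s["tool_pos"],s["force"])
FE=[("top",(-60,5,55),(70,5,55)),("top",(-60,-5,55),(60,-5,55)),("side",(70,5,-55),(70,5,55)),("side",(70,5,-55),(70,-5,-55)),("side",(-60,5,55),(50,5,55)),("side",(-60,-5,55),(50,-5,55))]
def mk(p):
    a=p[0];return gateT([.565+.08*np.cos(a),-.216+.08*np.sin(a),p[1],a,0,0])
for a in(93,96,100):
    g,e,n=icp(mk,[np.radians(a),.075],FE,ims,w=3);print(a,np.degrees(g[0]),g[1],e,n)
i0={c:cv2.imread(f"pics/{c}0.png") for c in("top","side")}
for c,names in(("top",("cartridge_0","bottle_a","cap")),("side",("cartridge_0","bottle_a","cap"))):
    for nme in names: print(c,nme,[(round(d["conf"],2),np.round(d["pixel"],1).tolist()) for d in robot.outline_of(c,nme)[:4]])
o=[270,138];t=[]
for c,o in(("top",[275,143]),("side",[200,140])):
    q=crop(ims[c],o,[78,90],5.0);t.append(q)
cv2.imwrite("pics/final.png",np.hstack(t))
```

```text
19.575 [ 0.3803 -0.1068  0.2254] [0.0487 0.2108 0.4492]
93 93.63485365507422 0.04828947569233464 0.5983354805647203 90
96 93.6355395873727 0.04830016913748441 0.5983357585469373 90
100 99.70736823823756 0.07660552749433781 0.10188326077770371 89
top cartridge_0 [(0.76, [329.4, 158.7]), (0.7, [357.1, 142.5]), (0.53, [298.8, 165.7]), (0.49, [314.0, 160.6])]
top bottle_a [(0.7, [409.1, 144.9]), (0.62, [248.3, 135.0])]
top cap [(0.55, [366.9, 280.9])]
side cartridge_0 [(0.62, [228.2, 182.8]), (0.43, [222.4, 151.2]), (0.43, [238.4, 191.2])]
side bottle_a [(0.76, [171.8, 198.4]), (0.55, [249.0, 118.5])]
side cap [(0.53, [363.0, 190.5])]
```

View pics/final.png

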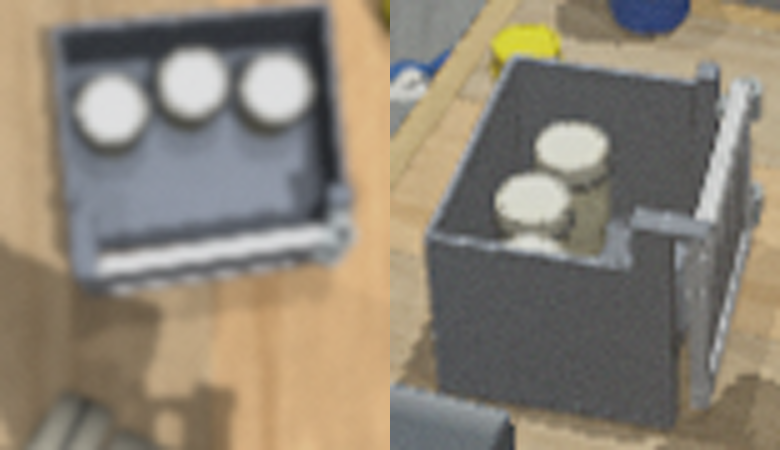

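Call:
carry_out([
  [-0.05, 0.004, 0, 0, 0, 0],
  [-0.1, 0.008, 0.01, 0, 0, 0],
  [-0.1, 0.008, 0.06, 0, 0, 0],
  [-0.1, 0.008, 0.12, 0, 0, 0],
  [-0.13, 0.008, 0.12, 0, 0, 0],
  [-0.15, 0.008, 0.12, 0, 0, 0],
  [-0.156, 0.008, 0.12, 0, 0, 0],
  [-0.158, 0.008, 0.12, 0, 0, 0],
  [-0.158, 0.008, 0.12, 0, 0, 0],
])

```text
t: 21.0
tool_pos: [0.5365, -0.1107, 0.1045]
orientation: [-0.122, -3.134, -0.003]
force: [-3.4, -0.1, -0.8]
opening: 0.0003
gripper_force: 1.8
```

Call:
carry_out([
  [-0.001, 0, 0, 0, 0, 0],
  [-0.002, 0, 0, 0, 0, 0],
  [-0.0025, 0, 0, 0, 0, 0],
  [-0.0025, 0, 0, 0, 0, 0],
])

```text
t: 21.5
tool_pos: [0.5369, -0.1107, 0.1043]
orientation: [-0.122, -3.13, -0.004]
force: [-15.3, 0.6, 7.0]
opening: 0.0004
gripper_force: 7.6
```

```bash
cat > ang.py <<'E'
from fitg import *
import sys
FE=[("top",(-60,5,55),(70,5,55)),("top",(-60,-5,55),(60,-5,55)),("side",(70,5,-55),(70,5,55)),("side",(70,5,-55),(70,-5,-55)),("side",(-60,5,55),(50,5,55)),("side",(-60,-5,55),(50,-5,55))]
def mk(p):
    a=p[0];return gateT([.565+.08*np.cos(a),-.216+.08*np.sin(a),.0755,a,0,0])
def mk2(p):
    a=p[0];return gateT([p[1]+.08*np.cos(a),p[2]+.08*np.sin(a),.075,a,0,0])
ims={c:grab(c) for c in("top","side")}
s=robot.read_state();print(s["t"],s["tool_pos"],s["force"])
def both(ims,cs=("top","side")):
  for c in (("side",),("top",),("top","side")):
    if not set(c)<=set(cs): continue
    E=[f for f in FE if f[0] in c]; 
    for a in(95,97,100):
        g,e,n=icp(mk,[np.radians(a)],E,{x:ims[x] for x in c},w=2);print(c,a,np.degrees(g[0]).round(2),round(e,3),n)
    g,e,n=icp(mk2,[np.radians(98),.565,-.216],E,{x:ims[x] for x in c},w=2);print("  free hinge",np.degrees(g[0]).round(2),g[1:],round(e,3))
both(ims)
if len(sys.argv)>1: print("earlier shut image"); both({c:cv2.imread(f"pics/{c}_shut.png") for c in("top","side")})
E
python3 ang.py x
```

```text
21.6 [ 0.5369 -0.1108  0.1043] [-15.7849   2.4077   6.3146]
('side',) 95 96.95 0.5 43
('side',) 97 96.95 0.5 43
('side',) 100 102.13 0.649 42
  free hinge 95.3 [ 0.5594 -0.2126] 0.346
('top',) 95 103.33 0.342 44
('top',) 97 104.56 0.45 44
('top',) 100 106.08 0.414 44Traceback (most recent call last):
  File "ang.py", line 17, in <module>
    both(ims)
    ~~~~^^^^^
  File "ang.py", line 16, in both
    g,e,n=icp(mk2,[np.radians(98),.565,-.216],E,{x:ims[x] for x in c},w=2);print("  free hinge",np.degrees(g[0]).round(2),g[1:],round(e,3))
          ~~~^^^^^^^^^^^^^^^^^^^^^^^^^^^^^^^^^^^^^^^^^^^^^^^^^^^^^^^^^^^^^
  File "h.py", line 60, in icp
    s=least_squares(f,p,loss='soft_l1',f_scale=.5); p=s.x
    return func(*args, **kwargs)
    vector_fun = VectorFunction(
        fun_wrapped,
    ...<6 lines>...
        workers=workers
    )
    self._update_fun()
    ~~~~~~~~~~~~~~~~^^
    self.f = self.fun_wrapped(xp_copy(self.x))
             ~~~~~~~~~~~~~~~~^^^^^^^^^^^^^^^^^
    return np.atleast_1d(self.fun(x))
                         ~~~~~~~~^^^
    return self.f(x, *self.args, **self.kwargs)
           ~~~~~~^^^^^^^^^^^^^^^^^^^^^^^^^^^^^^
  File "h.py", line 58, in f
    r=np.concatenate(r)
ValueError: need at least one array to concatenate
```

The gate met the finger rigidly at the same line as before: touch points (0.5376, -0.1195) and (0.5369, -0.1107) give a yaw of about 94.5 deg, which is the shut angle. Retreating.

Call:
carry_out([
  [0.0015, 0, 0, 0, 0, 0],
  [0.003, 0, 0, 0, 0, 0],
  [0.008, 0, 0, 0, 0, 0],
  [0.02, 0, 0, 0, 0, 0],
  [0.05, 0, 0, 0, 0, 0],
  [0.07, 0, -0.04, 0, 0, 0],
  [0.07, 0, -0.09, 0, 0, 0],
  [0.12, 0, -0.14, 0, 0, 0],
  [0.17, 0, -0.14, 0, 0, 0],
  [0.17, 0, -0.14, 0, 0, 0],
  [0.17, 0, -0.14, 0, 0, 0],
])

```text
t: 22.98
tool_pos: [0.3712, -0.0982, 0.2457]
orientation: [-0.123, -3.138, -0.002]
force: [0.0, 0.6, 0.0]
opening: 0.0005
gripper_force: 0.0
```

Run:
```python
from fitg import *
ims={c:grab(c) for c in("top","side")}
s=robot.read_state();print(s["t"],s["tool_pos"],s["force"])
sh={c:cv2.imread(f"pics/{c}_shut.png") for c in("top","side")}
# image change between first release and now, round the gate
for c,o,w,h in(("top",285,190,0),("side",325,0,0)): pass
for c,(x0,x1,y0,y1) in(("top",(280,350,180,205)),("side",(325,360,150,225))):
    if c=="side": x0,x1=325-0,360; x0,x1=325,360
for c,(x0,x1,y0,y1) in(("top",(282,350,183,205)),("side",(255,278,150,225))):
    a=ims[c][y0:y1,x0:x1].astype(np.float32).mean(2);b=sh[c][y0:y1,x0:x1].astype(np.float32).mean(2)
    print(c,"mean abs diff",abs(a-b).mean(),"shift",cv2.phaseCorrelate(b,a))
# horizontal profile across post/gate free end, side view
for r in(195,205,215): print(r,sh["side"][r,325-75:345-60].mean(1).astype(int).tolist(), ims["side"][r,250:285].mean(1).astype(int).tolist())
```

```text
23.075 [ 0.3714 -0.0981  0.2451] [-0.1454  0.0023 -0.6955]
top mean abs diff 13.186719 shift ((0.06303398122723536, -0.2550975554207202), 0.7162210880606262)
side mean abs diff 11.349179 shift ((-0.6460386577295374, 0.6917687979019789), 0.7310468779669868)
195 [83, 88, 84, 83, 90, 87, 72, 102, 110, 116, 117, 116, 120, 107, 98, 89, 87, 82, 144, 130, 133, 149, 151, 151, 151, 153, 152, 153, 149, 162, 167, 167, 167, 166, 169] [85, 89, 84, 84, 83, 87, 77, 109, 116, 117, 113, 96, 83, 98, 89, 91, 84, 129, 146, 120, 143, 152, 150, 153, 153, 151, 154, 153, 148, 163, 167, 168, 167, 166, 168]
205 [84, 85, 84, 84, 81, 87, 71, 84, 95, 93, 112, 116, 115, 104, 82, 114, 181, 142, 140, 143, 146, 147, 152, 150, 150, 148, 156, 165, 170, 169, 169, 168, 167, 166, 165] [87, 86, 85, 86, 89, 84, 73, 95, 110, 113, 125, 117, 90, 90, 168, 157, 123, 137, 147, 140, 145, 144, 149, 150, 152, 153, 162, 169, 171, 169, 168, 170, 168, 164, 166]
215 [84, 86, 87, 86, 86, 87, 75, 83, 103, 100, 110, 112, 116, 103, 91, 131, 152, 154, 152, 120, 101, 96, 97, 103, 144, 157, 153, 160, 161, 158, 159, 157, 157, 153, 159] [87, 84, 89, 86, 85, 88, 76, 79, 105, 114, 111, 113, 105, 113, 145, 151, 151, 149, 151, 151, 150, 149, 157, 165, 166, 163, 158, 157, 157, 154, 160, 159, 156, 158, 159]
```

```bash
sed -i 's/^both(ims)$/both(ims,("side",))/; s/^if len.*/print("earlier"); both({"side":cv2.imread("pics\/side_shut.png")},("side",))/' ang.py; python3 ang.py
```

```text
23.175 [ 0.3714 -0.0981  0.2448] [ 0.7119 -0.6005 -0.6903]
('side',) 95 93.43 0.553 44
('side',) 97 97.57 0.199 45
('side',) 100 97.57 0.198 45
  free hinge 98.78 [ 0.5669 -0.2133] 0.217
earlier
('side',) 95 93.78 0.599 41
('side',) 97 99.78 0.301 45
('side',) 100 99.78 0.301 45
  free hinge 101.09 [ 0.5673 -0.2147] 0.315
```

Call:
carry_out([
  [-0.05, 0, 0, 0, 0, 0],
  [-0.1, 0, 0.03, 0, 0, 0],
  [-0.1, 0, 0.08, 0, 0, 0],
  [-0.1, 0, 0.14, 0, 0, 0],
  [-0.13, 0, 0.14, 0, 0, 0],
  [-0.15, 0, 0.14, 0, 0, 0],
  [-0.16, 0, 0.14, 0, 0, 0],
  [-0.165, 0, 0.14, 0, 0, 0],
  [-0.167, 0, 0.14, 0, 0, 0],
  [-0.168, 0, 0.14, 0, 0, 0],
  [-0.169, 0, 0.14, 0, 0, 0],
  [-0.169, 0, 0.14, 0, 0, 0],
])

```text
t: 24.68
tool_pos: [0.5367, -0.1107, 0.1045]
orientation: [-0.122, -3.132, -0.004]
force: [-9.9, 0.5, 4.5]
opening: 0.0005
gripper_force: 5.0
```

```bash
cat > pf.py <<'E'
from fitg import *
import sys
im=grab("side");cv2.imwrite(f"pics/side_{sys.argv[1]}.png",im)
s=robot.read_state();print(s["t"],s["tool_pos"],s["force"])
def mk(p):
    a=p[0];return gateT([.565+.08*np.cos(a),-.216+.08*np.sin(a),.0755,a,0,0])
E=[("side",(70,5,-55),(70,5,20)),("side",(70,-5,-50),(70,-5,20)),("side",(70,5,-55),(70,-5,-55))]
for nm in("shut",sys.argv[1]):
    i=cv2.imread(f"pics/side_{nm}.png")
    for a in(95.5,98):
        g,e,n=icp(mk,[np.radians(a)],E,{"side":i},w=1.5);print(nm,a,np.degrees(g[0]).round(2),round(e,3),n)
    print(i[200:218:3,254:270].mean(2).astype(int).tolist())
E
python3 pf.py press2
```

```text
24.725 [ 0.5367 -0.1107  0.1045] [-9.8864  0.6937  4.5233]
shut 95.5 94.71 0.65 22
shut 98 98.61 0.779 23
[[86, 89, 72, 92, 99, 109, 117, 114, 123, 110, 93, 90, 86, 166, 138, 135], [90, 88, 72, 85, 99, 110, 116, 115, 117, 112, 84, 83, 165, 143, 134, 148], [85, 86, 75, 72, 81, 94, 110, 114, 118, 103, 79, 126, 152, 136, 137, 136], [83, 85, 64, 67, 94, 103, 113, 115, 118, 98, 106, 181, 145, 135, 139, 140], [86, 89, 75, 81, 108, 108, 113, 112, 115, 95, 165, 130, 132, 148, 148, 152], [86, 87, 75, 83, 103, 100, 110, 112, 116, 103, 91, 131, 152, 154, 152, 120]]
press2 95.5 96.78 0.102 23
press2 98 96.78 0.096 23
[[78, 86, 80, 109, 114, 115, 99, 79, 78, 79, 68, 84, 153, 126, 107, 100], [81, 82, 77, 107, 114, 116, 101, 82, 65, 73, 119, 173, 139, 103, 102, 97], [85, 84, 73, 107, 114, 117, 108, 83, 66, 98, 118, 100, 93, 90, 91, 112], [84, 81, 64, 104, 115, 111, 112, 95, 86, 116, 98, 90, 89, 111, 145, 150], [85, 84, 68, 95, 110, 114, 114, 103, 114, 100, 91, 90, 134, 153, 152, 154], [85, 86, 75, 97, 109, 113, 119, 113, 95, 90, 94, 94, 117, 143, 152, 149]]
```

Call:
carry_out([
  [0.0005, 0, 0, 0, 0, 0],
  [0.001, 0, 0, 0, 0, 0],
  [0.0013, 0, 0, 0, 0, 0],
  [0.0016, 0, 0, 0, 0, 0],
  [0.0019, 0, 0, 0, 0, 0],
  [0.0022, 0, 0, 0, 0, 0],
  [0.0025, 0, 0, 0, 0, 0],
  [0.0028, 0, 0, 0, 0, 0],
  [0.0033, 0, 0, 0, 0, 0],
  [0.004, 0, 0, 0, 0, 0],
  [0.005, 0, 0, 0, 0, 0],
  [0.006, 0, 0, 0, 0, 0],
])

```text
t: 26.22
tool_pos: [0.5335, -0.1107, 0.1053]
orientation: [-0.123, -3.137, -0.002]
force: [-0.4, -0.0, -0.4]
opening: 0.0003
gripper_force: 0.0
```

```bash
python3 pf.py slow | grep -v "^shut"
```

```text
26.275 [ 0.5332 -0.1106  0.1052] [-0.2414  0.5929  0.2063]
[[86, 89, 72, 92, 99, 109, 117, 114, 123, 110, 93, 90, 86, 166, 138, 135], [90, 88, 72, 85, 99, 110, 116, 115, 117, 112, 84, 83, 165, 143, 134, 148], [85, 86, 75, 72, 81, 94, 110, 114, 118, 103, 79, 126, 152, 136, 137, 136], [83, 85, 64, 67, 94, 103, 113, 115, 118, 98, 106, 181, 145, 135, 139, 140], [86, 89, 75, 81, 108, 108, 113, 112, 115, 95, 165, 130, 132, 148, 148, 152], [86, 87, 75, 83, 103, 100, 110, 112, 116, 103, 91, 131, 152, 154, 152, 120]]
slow 95.5 97.01 0.207 23
slow 98 97.01 0.209 23
[[85, 84, 69, 105, 116, 112, 105, 84, 75, 80, 76, 80, 110, 100, 98, 104], [82, 86, 64, 109, 113, 116, 112, 91, 71, 84, 83, 113, 113, 103, 99, 98], [81, 82, 67, 104, 112, 113, 115, 93, 67, 97, 113, 97, 112, 122, 104, 95], [82, 83, 56, 83, 110, 110, 118, 101, 82, 105, 93, 109, 99, 89, 88, 139], [83, 85, 70, 93, 113, 114, 115, 102, 105, 93, 92, 93, 88, 105, 145, 154], [82, 82, 74, 83, 103, 110, 114, 102, 90, 89, 93, 91, 95, 94, 140, 152]]
```

Call:
carry_out([
  [-0.002, 0, 0, 0, 0, 0],
  [-0.003, 0, 0, 0, 0, 0],
  [-0.0038, 0, 0, 0, 0, 0],
  [-0.0044, 0, 0, 0, 0, 0],
  [-0.0048, 0, 0, 0, 0, 0],
  [-0.0048, 0, 0, 0, 0, 0],
])

```text
t: 27.02
tool_pos: [0.5367, -0.1108, 0.1048]
orientation: [-0.122, -3.133, -0.003]
force: [-8.4, 0.8, 6.1]
opening: 0.0003
gripper_force: 4.0
```

Call:
carry_out([
  [0.0002, 0, 0, 0, 0, 0],
  [0.0004, 0, 0, 0, 0, 0],
  [0.0006, 0, 0, 0, 0, 0],
  [0.0008, 0, 0, 0, 0, 0],
  [0.001, 0, 0, 0, 0, 0],
  [0.0013, 0, 0, 0, 0, 0],
  [0.0016, 0, 0, 0, 0, 0],
  [0.002, 0, 0, 0, 0, 0],
  [0.0025, 0, 0, 0, 0, 0],
  [0.0035, 0, 0, 0, 0, 0],
  [0.005, 0, 0, 0, 0, 0],
  [0.008, 0, 0, 0, 0, 0],
])

```text
t: 28.52
tool_pos: [0.5299, -0.1103, 0.105]
orientation: [-0.123, -3.136, -0.003]
force: [-0.1, 0.6, 0.1]
opening: 0.0006
gripper_force: 0.0
```

```bash
python3 pf.py slow2 | grep -v "^shut"
```

```text
28.575 [ 0.5295 -0.1103  0.1049] [ 0.0102 -0.0666  0.2677]
[[86, 89, 72, 92, 99, 109, 117, 114, 123, 110, 93, 90, 86, 166, 138, 135], [90, 88, 72, 85, 99, 110, 116, 115, 117, 112, 84, 83, 165, 143, 134, 148], [85, 86, 75, 72, 81, 94, 110, 114, 118, 103, 79, 126, 152, 136, 137, 136], [83, 85, 64, 67, 94, 103, 113, 115, 118, 98, 106, 181, 145, 135, 139, 140], [86, 89, 75, 81, 108, 108, 113, 112, 115, 95, 165, 130, 132, 148, 148, 152], [86, 87, 75, 83, 103, 100, 110, 112, 116, 103, 91, 131, 152, 154, 152, 120]]
slow2 95.5 97.03 0.299 23
slow2 98 97.03 0.296 23
[[83, 84, 72, 104, 114, 115, 106, 87, 71, 80, 74, 92, 112, 98, 100, 99], [82, 81, 69, 106, 116, 113, 108, 94, 69, 87, 86, 116, 103, 99, 101, 101], [81, 84, 67, 121, 117, 112, 110, 95, 71, 97, 118, 95, 89, 112, 120, 102], [81, 85, 63, 82, 106, 116, 121, 101, 72, 105, 95, 80, 135, 133, 102, 90], [82, 83, 77, 94, 109, 112, 115, 94, 109, 92, 113, 100, 89, 88, 107, 141], [84, 87, 73, 83, 104, 115, 116, 97, 88, 93, 97, 95, 91, 94, 91, 141]]
```

Call:
carry_out([
  [0.02, 0, 0, 0, 0, 0],
  [0.06, 0, 0, 0, 0, 0],
  [0.07, 0, -0.05, 0, 0, 0],
  [0.1, 0, -0.1, 0, 0, 0],
  [0.15, 0, -0.14, 0, 0, 0],
  [0.15, 0, -0.14, 0, 0, 0],
  [0.15, 0, -0.14, 0, 0, 0],
  [0.15, 0, -0.14, 0, 0, 0],
])

```text
t: 29.58
tool_pos: [0.3806, -0.0986, 0.2437]
orientation: [-0.122, -3.133, -0.005]
force: [0.3, 0.8, -0.4]
opening: 0.0005
gripper_force: 0.0
```

```bash
python3 pf.py end | grep "end"; python3 -c "
from plant import robot
print(robot.close_job())"
```

```text
end 95.5 97.47 0.6 23
end 98 97.46 0.591 23
the job is handed in; nothing more can be done
None
```

The gate is hung on both pins, swung shut to its stop (camera fit: within about 0.5–1°, or 1–2 mm at the free end) and let go, and the job was handed in at about 30 s with the arm clear; no sign that the cartridges, bottles or cap moved, but I viewed 11 pictures against the limit of 10.

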